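Tip the casting-scrap bin out over the tray's rail

TASK

Empty the blue scrap bin into the sorting tray so that the castings can be picked over for remelting: slide it along the bench until its pouring wall lies squarely against the tray's steel rail, then take it over the rail by its bail handle, under control, until it lies past its side with its mouth in the tray and all six cast feeder heads have slid out into the tray. Then stand the empty bin back upright on the bench on its own side of the rail and let go; do not let it crash over, and leave the other things on the bench where they are.

Things in the scene. Friction and masses are not known exactly. Their poses are not given: they have to be found in the camera images.
- tray: Fixed aluminium sorting tray, white floor, screwed to the bench; it reaches 210 mm along +x from the rail, 204 mm wide (y), floor 3 mm thick, side and end walls 22 mm high. Its near wall carries the tipping rail. Origin: on the bench (z = 0) under the rail's middle; +x points from the rail into the tray (tipping direction), +y along the rail, z up.
- rail (a point): Middle of the axis of the fixed tipping rail: round steel bar, 12 mm diameter, 204 mm long, axis 36 mm above the bench, along the tray's y, standing on the tray's near wall; dark brackets at both ends are 46 mm high. Axes as the tray's.
- bin: Loose blue sheet-steel scrap bin, open on top: outside 100 (x) x 120 (y) x 85 mm high, walls and floor 3 mm, about 0.35 kg (varies) plus 0.18 kg of feeder heads. Origin: centre of the underside; +x to the pouring wall (to lay against the rail), -x to the wall with the bail, z up. Starts upright on the bench, 40 to 90 mm short of the rail on its open side, up to 0.25 rad out of square.
- bin_heel (a point): Middle of the bin's bottom edge on the pouring side (50 mm along the bin's +x from its origin, on the underside). Axes as the bin's.
- bail (a joint): Hinge of the bin's bail handle (rad); axis along the bin's y, 58 mm behind its origin (-x), 70 mm above the underside. The bail leans back from the bin's vertical by 0.6 + value: 0 = upper stop, grows as it swings back and down, to 2.0. Turns easily (0.04 N m) and stays put, so the bin can roll while the grip is held; lifted clear by the bail, the bin hangs nose down.
- bail_grip (a point): Centre of the bail's flat black grip, 55 mm from the hinge: 10 mm thick (its x), 76 mm long (its y, along the hinge), 24 mm deep (its z). Site z points from the hinge along the bail to the grip: fingers come in along -z and close along x. Two 6 mm wire arms, 74 mm apart, join the grip's ends to the hinge.
- beaker: White measuring beaker, 52 mm across, 64 mm high; bystander. Origin: centre of the underside.
- card_tray: Open card tray of small abrasive discs, 43 x 92 x 19 mm, on the bench; bystander. Origin: centre of the underside.
- hammer: Chasing hammer with wooden handle, 208 mm long (its y), 60 mm across the head, 26 mm high, lying on the bench; bystander. Origin: centre of the underside.
- ring_clamp: Wooden ring clamp, 138 mm long (its y), 25 mm wide, 21 mm high, lying on the bench; bystander. Origin: centre of the underside.
- head0: Brass feeder head, a cast lump 22 x 22 x 14 mm with an 8 mm round stub of its cut sprue (22 mm long over all), 30 g; starts loose in the bin, lying on a side. Origin: middle of the side it lies on.
- head1: Copper feeder head, a cast lump 22 x 22 x 14 mm with an 8 mm round stub of its cut sprue (22 mm long over all), 30 g; starts loose in the bin, standing on its foot. Origin: centre of its foot.
- head2: Brass feeder head, a cast lump 22 x 22 x 14 mm with an 8 mm round stub of its cut sprue (22 mm long over all), 30 g; starts loose in the bin, standing on its foot. Origin: centre of its foot.
- head3: Brass feeder head, a cast lump 22 x 22 x 14 mm with an 8 mm round stub of its cut sprue (22 mm long over all), 30 g; starts loose in the bin, lying on a side. Origin: middle of the side it lies on.
- head4: Copper feeder head, a cast lump 22 x 22 x 14 mm with an 8 mm round stub of its cut sprue (22 mm long over all), 30 g; starts loose in the bin, lying on a side. Origin: middle of the side it lies on.
- head5: Brass feeder head, a cast lump 22 x 22 x 14 mm with an 8 mm round stub of its cut sprue (22 mm long over all), 30 g; starts loose in the bin, standing on its foot. Origin: centre of its foot.
Mind the look-alikes: they are no part of the job. There is more than one size of the bin; the job needs the larger.

How it is judged:
On the way, in this order (a step that is already met when the one before it is completed fails the run):
1. the bin stands upright against the rail: pouring wall within 12 mm of touching it and square to it within 0.12 rad (x of bin_heel in the frame of tray between -0.018 and 0.005 m and y of bin_heel in the frame of tray between -0.07 and 0.07 m and angle between the x axis of bin and the x axis of tray, either way round below 0.12 rad and angle between bin's own z axis and vertical below 0.12 rad and height (world z) of bin below 0.012 m), for 0.2 s.
2. the bin has rolled over the rail past its side (more than 100 degrees from upright), its bottom edge on the pouring side still within 60 mm of the rail: behind it, not higher than 100 mm (angle between bin's own z axis and vertical above 1.75 rad and distance between bin_heel and rail below 0.092 m and x of bin_heel in the frame of tray between -0.06 and 0.03 m and z of bin_heel in the frame of tray below 0.1 m), for 0.3 s.
At the end, for the whole second after the job is handed in: All six feeder heads lie in the tray inside its walls; the empty bin stands upright on the bench (within 0.1 rad, underside on the bench within 6 mm) on its own side of the rail, its centre within 250 mm of the rail's middle, released and at rest (x of head0 in the frame of tray between 0.008 and 0.208 m and y of head0 in the frame of tray between -0.1 and 0.1 m and height (world z) of head0 between 0 and 0.045 m and x of head1 in the frame of tray between 0.008 and 0.208 m and y of head1 in the frame of tray between -0.1 and 0.1 m and height (world z) of head1 between 0 and 0.045 m and x of head2 in the frame of tray between 0.008 and 0.208 m and y of head2 in the frame of tray between -0.1 and 0.1 m and height (world z) of head2 between 0 and 0.045 m and x of head3 in the frame of tray between 0.008 and 0.208 m and y of head3 in the frame of tray between -0.1 and 0.1 m and height (world z) of head3 between 0 and 0.045 m and x of head4 in the frame of tray between 0.008 and 0.208 m and y of head4 in the frame of tray between -0.1 and 0.1 m and height (world z) of head4 between 0 and 0.045 m and x of head5 in the frame of tray between 0.008 and 0.208 m and y of head5 in the frame of tray between -0.1 and 0.1 m and height (world z) of head5 between 0 and 0.045 m and angle between bin's own z axis and vertical below 0.1 rad and height (world z) of bin between -0.006 and 0.006 m and x of bin in the frame of tray below -0.04 m and horizontal distance between bin and tray below 0.25 m and linear speed of bin below 0.02 m/s); the robot touches nothing.
It fails at once if the beaker is shifted by more than 20 mm (distance of beaker from where it was at the start of the episode above 0.02 m).
It fails at once if the card tray is shifted by more than 20 mm (distance of card_tray from where it was at the start of the episode above 0.02 m).
It fails at once if the hammer is shifted by more than 20 mm (distance of hammer from where it was at the start of the episode above 0.02 m).
It fails at once if the ring clamp is shifted by more than 20 mm (distance of ring_clamp from where it was at the start of the episode above 0.02 m).
It fails at once if the bin crashes over or is thrown: it moves faster than 0.6 m/s (linear speed of bin above 0.6 m/s).
It also fails if it takes over 54 s, if anything falls off the work surface, if the arm or the gripper's body presses on something with over 40 N, if the wrist force passes 120 N, or if a joint passes its speed limit or range.

ROBOT

A 6-joint arm with a two-finger parallel gripper is mounted at the origin on a cart in front of the work surface, level with it; the furniture and walls round the work are solid. World frame = base frame: x ahead of the robot, y to its left, z up, the work surface at z = 0. Lengths are in m, angles in rad, forces in N, time in s.
With the tool pointing down it reaches from about 0.375 to 0.9 m from the base axis. Payload 3.1 kg.
Tool frame: the origin (TCP) lies at the very end of the fingers, on their centre line; the grasp point (between the pads) lies 19 mm behind it; x points along the fingers, z is the direction in which the jaws open and shut, and the axes are right-handed (so a half turn about x gives the same grasp; the last joint's range is limited). The gripper opens to 85 mm and grips with 20 to 120 N. Pads are 22 mm wide; open, the fingers measure 114 mm over their backs; the gripper's body (76 mm by 85 mm) begins 54 mm behind the grasp point. The pads swing forward as they close: fully open they stand 13 mm farther back than shut.
Start: joints at [-1.442, 0.527, 1.433, -0, 1.181, -0.178], TCP at [0.189, -0.596, 0.208] pointing down, gripper open.
Joint ranges: [-3.08, 3.08], [-0.75, 2.2], [0.22, 2.44], [-1.43, 4.57], [0, 2.65], [-2.85, 2.85]. Speed limits (rad/s): [2.79, 2.79, 3.14, 3.14, 3.14, 3.14].

INTERFACE

Orientations are given as a unit quaternion [x, y, z, w].
In Python, from station import manip, viewer, job gives the robot as it stands.
- The arm moves only by the tool move_arm, never from a script. Its argument "deltas" is one flat list of numbers, 7 for each row, row after row: the finger opening in mm, from 0 to 85.4, then the shift along the tool's x, y, z in mm, then the turn, a rotation vector about the tool's x, y, z in degrees. In form: [jaw, tx, ty, tz, rx, ry, rz, jaw, tx, ty, tz, rx, ry, rz, ...]. A call has 1 to 10 rows; each row shifts and turns the commanded pose from where the row before left it, along the tool's axes as they then stand; what a row does not reach is not made up. A row lasts 1/10 s, in which the tool goes at most 50 mm and 8.59 degrees, less where a joint would pass 70% of its speed; a pose out of reach is approached as far as the arm can. A call is refused whole if a number of a shift passes 50 or a number of a turn 8.59, either way. A call with a gripper value outside its range is refused whole. The fingers move at their own pace and stop on an object; "force" is the grip in N (left out, the last holds). Time passes only in rows, so rows that do not move let the fingers close. It gives the time, the measured TCP pose, the force and the opening at its end, in the units of the state.
- manip.sense(): the state, without advancing time (a new reading comes with each control period).
- viewer.snapshot(name): name is "scene" or "side" or "wrist"; returns a dict with "image" (420x560x3 uint8, red, green, blue), "depth" (420x560 float32, m along the optical axis (not along the pixel's ray), 0 where there is no reading), "fovy" (degrees; the focal length in pixels is half the picture's height over the tangent of half this angle, whatever the lens; pixels are square), "cx", "cy" (the principal point, pixels), "R" (3x3) and "t" (3): a world point X has camera coordinates R X + t. Camera axes: x right, y down, z forward; pixel columns grow to the right and rows downward; lengths in m; the calibration is good to about 2 mm. A picture is of the moment at which its call begins.
- job.sign_off(): hands the job in, once; it reports no verdict.
The state is a dict: "t": time; "q": joint angles; "qd": joint speeds; "tau": joint torques, N m; "tcp_pos": TCP position; "tool_rot": TCP orientation; "force": force on the tool from outside, world axes, zero at the start; "ft_torque": the same for the moment, N m; "finger_gap": opening from 0.0 (shut) to 1.0 (fully open).
Only numpy, scipy, OpenCV 4.12 (cv2) and the standard library are available. Lean on these libraries where they do the work, as an engineer would, in place of code of your own. Each camera call takes 0.05 s, during which the arm holds its last target.

## Working session

There is one attempt and no reset: what is moved stays moved. The work goes in short steps, Python scripts to look and compute and a tool call to move; the robot and the scene stay as the last step left them, time stands still between calls to the robot, and variables do not carry over. Pictures are saved under pics/ and viewed, and the job is handed in when it is done.

Besides the shell and the picture viewer there is one more tool, called by a JSON object that holds its "name" and its "arguments", one argument or row to a line. move_arm: Moves the arm, as the interface text tells. Its arguments: {"type":"object","properties":{"deltas":{"type":"array"},"force":{"type":"number"}},"required":["deltas"]}

```bash
ls; mkdir -p pics
cat > h.py <<'E'
import numpy as np, cv2
from station import manip, viewer, job
def snap(n,f):
    s=viewer.snapshot(n); cv2.imwrite('pics/'+f,cv2.cvtColor(s['image'],cv2.COLOR_RGB2BGR)); np.save('pics/'+f[:-4]+'.npy',s,allow_pickle=True); return s
def load(f): return np.load('pics/'+f+'.npy',allow_pickle=True).item()
def foc(s): return 210/np.tan(np.radians(s['fovy'])/2)
def pix(s,X):
    c=s['R']@np.array(X)+s['t']; f=foc(s); return np.array([f*c[0]/c[2]+s['cx'],f*c[1]/c[2]+s['cy']])
def ray(s,u,v,z):
    f=foc(s); d=s['R'].T@np.array([(u-s['cx'])/f,(v-s['cy'])/f,1]); o=-s['R'].T@s['t']; return o+d*(z-o[2])/d[2]
def pts(s):
    f=foc(s); v,u=np.mgrid[0:420,0:560]; d=s['depth']; c=np.stack([(u-s['cx'])/f*d,(v-s['cy'])/f*d,d],-1)
    return (c-s['t'])@s['R']
E
python3 - <<'E'
from h import *
for n in ['scene','side','wrist']:
    s=snap(n,n+'0.png'); print(n,s['fovy'],s['cx'],s['cy'],-s['R'].T@s['t'],s['R'].round(2).tolist())
print(manip.sense())
E
```

```text
pics
scene 51.7459460225437 280.8734785538987 211.12897032419448 [-0.1383171   0.40382258  1.19939352] [[-0.5, -0.87, -0.01], [-0.68, 0.4, -0.61], [0.53, -0.3, -0.79]]
side 44.46145818832305 274.7692886912696 195.99177594039392 [0.2979951  1.28076068 0.82003642] [[-0.97, -0.23, -0.01], [-0.11, 0.48, -0.87], [0.21, -0.85, -0.49]]
wrist 65.10708020483519 279.6254688740301 217.10354842434356 [ 0.25779932 -0.57295048  0.37142886] [[0.3, -0.95, -0.0], [-0.91, -0.29, 0.29], [-0.27, -0.08, -0.96]]
{'t': 0.15, 'q': array([-1.44248613e+00,  5.28275043e-01,  1.43362844e+00,  1.26747179e-06,
        1.18141484e+00, -1.78497181e-01]), 'qd': array([-0.0008388 , -0.00276383, -0.00281086,  0.0011502 ,  0.00083997,
        0.00054672]), 'tau': array([ 2.00666887e-03, -4.42744124e+01, -1.78275919e+01, -1.79306685e-04,
        5.60903209e-03, -6.12369760e-06]), 'tcp_pos': array([ 0.18871209, -0.59519661,  0.20713818]), 'tool_rot': array([ 0.41816937,  0.57094956, -0.41728458,  0.57010925]), 'force': array([ 0.07832621, -0.12642587,  0.07331187]), 'ft_torque': array([ 0.0097343 ,  0.01986937, -0.00029923]), 'finger_gap': 0.9994923628420621}
```

View pics/scene0.png

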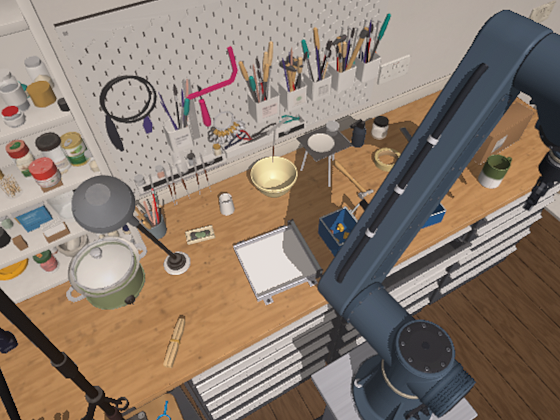

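View pics/side0.png

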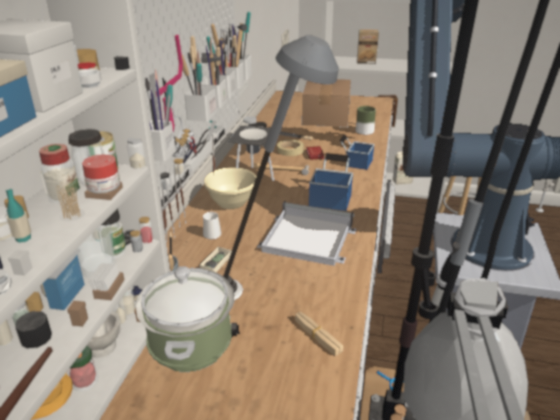

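View pics/wrist0.png

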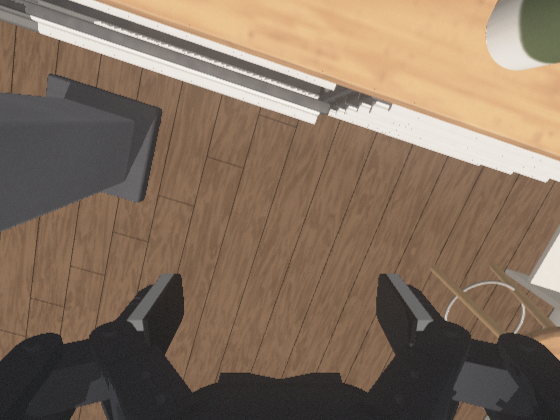

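The scene view shows two blue bins: A at (345,228), next to the tray's rail, and B at about (430,212), behind the arm. In the side view A is at (330,190) and B at (360,155). I'll enlarge them and measure.

Run:
```python
from h import *
s=load('scene0'); P=pts(s)
im=cv2.cvtColor(s['image'],cv2.COLOR_RGB2BGR)
cv2.imwrite('pics/c1.png',cv2.resize(im[150:310,220:460],None,fx=3.3,fy=3.3,interpolation=cv2.INTER_CUBIC))
s2=load('side0');im2=cv2.cvtColor(s2['image'],cv2.COLOR_RGB2BGR)
cv2.imwrite('pics/c2.png',cv2.resize(im2[130:270,230:400],None,fx=4,fy=4,interpolation=cv2.INTER_CUBIC))
P2=pts(s2)
for nm,S,Q in (('scene',s,P),('side',s2,P2)):
    h=cv2.cvtColor(S['image'],cv2.COLOR_RGB2HSV)
    m=(h[...,0]>100)&(h[...,0]<118)&(h[...,1]>130)&(Q[...,2]>-0.01)&(Q[...,2]<.12)&(Q[...,0]>.2)&(Q[...,0]<.9)
    n,l,st,c=cv2.connectedComponentsWithStats(m.astype(np.uint8))
    for i in range(1,n):
        if st[i,4]>40:
            q=Q[l==i]; print(nm,st[i],c[i].round(),q.min(0).round(3),q.max(0).round(3))
            t=q[q[:,2]>q[:,2].max()-.008]; print('  rim rect',cv2.minAreaRect((t[:,:2]*1000).astype(np.float32)),t[:,2].max())
```

```text
scene [432 204  12  10  43] [438. 209.] [ 0.369 -0.504  0.002] [ 0.4   -0.494  0.065]
  rim rect ((381.10845947265625, -497.6785888671875), (6.102236747741699, 24.971027374267578), 79.62882995605469) 0.06520178659956649
scene [323 209  33  34 417] [342. 224.] [ 0.457 -0.209 -0.005] [ 0.529 -0.122  0.082]
  rim rect ((513.8209838867188, -178.35595703125), (102.86395263671875, 51.81645965576172), 52.13874435424805) 0.08196476148175696
scene [422 212  23  16 143] [434. 219.] [ 0.358 -0.497  0.001] [ 0.371 -0.426  0.065]
  rim rect ((364.0041809082031, -454.1785583496094), (39.739234924316406, 2.702759027481079), 79.05529022216797) 0.06538474084247488
scene [327 233  14  23  56] [334. 247.] [ 0.409 -0.112  0.01 ] [ 0.47  -0.102  0.08 ]
  rim rect ((440.03265380859375, -107.83673858642578), (8.505929946899414, 59.49809265136719), 87.34024047851562) 0.07990312667617494
```

View pics/c1.png

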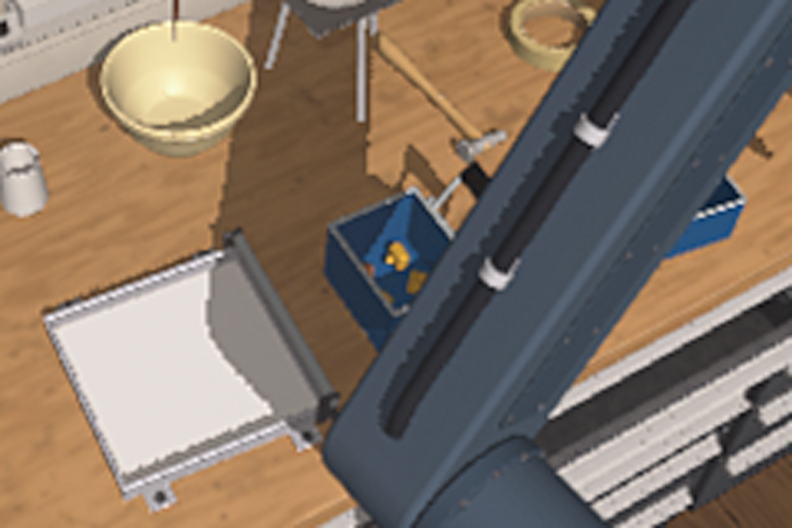

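View pics/c2.png

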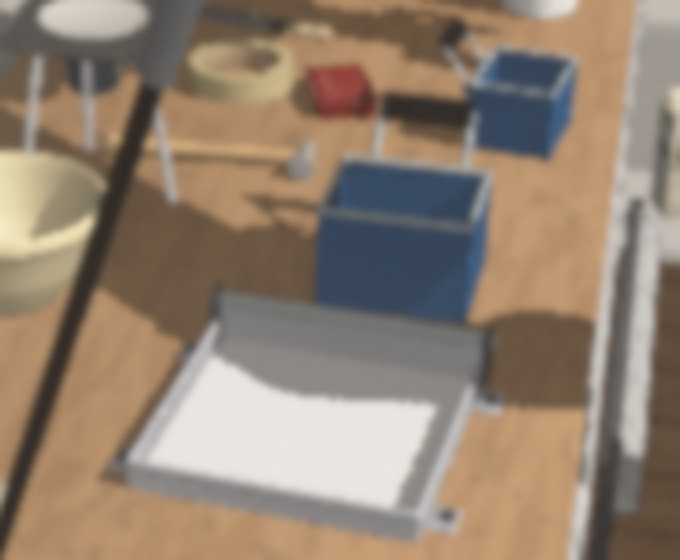

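Run:
```python
from h import *
s=load('scene0'); P=pts(s); s2=load('side0');P2=pts(s2)
# scene: bracket tops / rail; crop scale 3.3 off (220,150)
for nm,c in dict(brk1=(235,240),railmid=(280,320),brk2=(328,405),trA=(48,318),trB=(128,488),binfar=(332,232),binL=(418,192),ham=(470,145),hamhandle=(400,65),grip=(478,180),beak=(22,160)).items():
    u,v=220+c[0]/3.3,150+c[1]/3.3; print(nm,round(u),round(v),P[round(v),round(u)].round(3),ray(s,u,v,.04).round(3))
for nm,c in dict(brk1=(222,296),railmid=(350,315),brk2=(483,340),binTR=(490,178),binTL=(322,212),binBL=(318,300),ham=(300,160),grip=(428,108),rimNR=(475,228), rimFL=(345,160)).items():
    u,v=230+c[0]/4,130+c[1]/4; print(nm,round(u),round(v),s2['depth'][round(v),round(u)],P2[round(v),round(u)].round(3),ray(s2,u,v,.085).round(3),ray(s2,u,v,.04).round(3))
```

```text
brk1 291 223 [ 0.588 -0.04   0.036] [ 0.586 -0.04   0.04 ]
railmid 305 247 [ 0.484 -0.03   0.036] [ 0.482 -0.029  0.04 ]
brk2 319 273 [ 0.386 -0.021  0.027] [ 0.381 -0.018  0.04 ]
trA 235 246 [0.608 0.159 0.023] [0.597 0.164 0.04 ]
trB 259 298 [0.409 0.177 0.017] [0.399 0.182 0.04 ]
binfar 321 220 [ 0.52  -0.111  0.084] [ 0.546 -0.129  0.04 ]
binL 347 208 [ 0.57  -0.259 -0.003] [ 0.544 -0.234  0.04 ]
ham 362 194 [ 0.58  -0.328  0.022] [ 0.569 -0.318  0.04 ]
hamhandle 341 170 [ 0.718 -0.334  0.015] [ 0.701 -0.32   0.04 ]
grip 365 205 [ 0.479 -0.248  0.12 ] [ 0.526 -0.297  0.04 ]
beak 227 198 [0.789 0.099 0.041] [0.788 0.101 0.04 ]
brk1 286 204 1.5608569 [ 0.588 -0.04   0.039] [0.572 0.039 0.085] [ 0.589 -0.037  0.04 ]
railmid 318 209 1.5303322 [ 0.488 -0.029  0.04 ] [0.479 0.045 0.085] [ 0.49 -0.03  0.04]
brk2 351 215 1.4951948 [ 0.388 -0.013  0.042] [0.384 0.059 0.085] [ 0.389 -0.016  0.04 ]
binTR 352 174 1.6428254 [ 0.408 -0.204  0.079] [ 0.405 -0.19   0.085] [ 0.412 -0.28   0.04 ]
binTL 310 183 1.5930876 [ 0.528 -0.115  0.079] [ 0.525 -0.104  0.085] [ 0.539 -0.189  0.04 ]
binBL 310 205 1.6232756 [ 0.525 -0.109  0.004] [0.504 0.03  0.085] [ 0.517 -0.047  0.04 ]
ham 305 170 1.8151779 [ 0.583 -0.328  0.016] [ 0.558 -0.189  0.085] [ 0.574 -0.279  0.04 ]
grip 337 157 1.6779294 [ 0.464 -0.251  0.113] [ 0.47  -0.31   0.085] [ 0.481 -0.408  0.04 ]
rimNR 349 187 1.6042491 [ 0.41  -0.148  0.061] [ 0.408 -0.103  0.085] [ 0.414 -0.188  0.04 ]
rimFL 316 170 1.6718692 [ 0.525 -0.209  0.079] [ 0.523 -0.197  0.085] [ 0.536 -0.287  0.04 ]
```

A is the larger bin: its rim is about 82–85 mm high, it holds brass and copper lumps, and its black-grip bail is at the back. B's rim is only 65 mm high, so it's the look-alike. Next I'll fit the poses and check for obstacles.

Run:
```python
from h import *
s=load('scene0'); s2=load('side0'); P=pts(s);P2=pts(s2)
# rail points: cylinder z .034-.044 near line
for S,Q in ((s,P),(s2,P2)):
    m=(Q[...,2]>.034)&(Q[...,2]<.046)&(Q[...,0]>.395)&(Q[...,0]<.58)&(Q[...,1]>-.055)&(Q[...,1]<-.005)
    q=Q[m]; 
    if len(q)>5: l=cv2.fitLine(q[:,:2].astype(np.float32),cv2.DIST_HUBER,0,.01,.01).ravel(); print(len(q),l, 'yaw tray',np.degrees(np.arctan2(l[1],l[0]))+90, 'y at .487', l[3]+(.487-l[2])*l[1]/l[0])
# obstacles
for S,Q in ((s,P),(s2,P2)):
    m=(Q[...,2]>.09)&(Q[...,2]<.6)&(Q[...,0]>.3)&(Q[...,0]<.8)&(Q[...,1]>-.65)&(Q[...,1]<.15)
    g={}
    for a in Q[m]:
        k=(round(a[0]/.05),round(a[1]/.05)); g.setdefault(k,[]).append(a[2])
    print({(round(k[0]*.05,2),round(k[1]*.05,2)):(len(v),round(min(v),2),round(max(v),2)) for k,v in sorted(g.items()) if len(v)>1})
```

```text
184 [ 0.9954273  -0.09552197  0.48411384 -0.03203033] yaw tray 84.51864 y at .487 -0.032307286
216 [ 0.99584717 -0.09104068  0.48541597 -0.03077418] yaw tray 84.77652 y at .487 -0.030918991
{(0.45, -0.25): (4, np.float64(0.11), np.float64(0.12)), (0.5, -0.25): (69, np.float64(0.09), np.float64(0.13)), (0.7, -0.35): (40, np.float64(0.16), np.float64(0.16)), (0.7, -0.3): (109, np.float64(0.15), np.float64(0.18)), (0.7, -0.25): (158, np.float64(0.09), np.float64(0.18)), (0.7, -0.2): (83, np.float64(0.15), np.float64(0.17)), (0.75, -0.35): (59, np.float64(0.16), np.float64(0.2)), (0.75, -0.3): (189, np.float64(0.15), np.float64(0.2)), (0.75, -0.25): (147, np.float64(0.16), np.float64(0.17)), (0.75, -0.2): (121, np.float64(0.15), np.float64(0.18)), (0.8, -0.45): (11, np.float64(0.11), np.float64(0.14)), (0.8, -0.4): (16, np.float64(0.13), np.float64(0.14)), (0.8, -0.35): (14, np.float64(0.15), np.float64(0.2)), (0.8, -0.3): (85, np.float64(0.16), np.float64(0.2)), (0.8, -0.25): (57, np.float64(0.16), np.float64(0.17)), (0.8, -0.2): (53, np.float64(0.09), np.float64(0.17))}
{(0.45, -0.5): 
[... 391 characters left out ...]
np.float64(0.16), np.float64(0.17)), (0.7, -0.25): (59, np.float64(0.16), np.float64(0.17)), (0.7, -0.2): (50, np.float64(0.16), np.float64(0.17)), (0.75, -0.35): (34, np.float64(0.16), np.float64(0.2)), (0.75, -0.3): (90, np.float64(0.16), np.float64(0.2)), (0.75, -0.25): (92, np.float64(0.16), np.float64(0.17)), (0.75, -0.2): (103, np.float64(0.16), np.float64(0.18)), (0.8, -0.45): (2, np.float64(0.14), np.float64(0.14)), (0.8, -0.4): (8, np.float64(0.13), np.float64(0.14)), (0.8, -0.35): (19, np.float64(0.09), np.float64(0.2)), (0.8, -0.3): (56, np.float64(0.09), np.float64(0.2)), (0.8, -0.25): (66, np.float64(0.1), np.float64(0.18)), (0.8, -0.2): (52, np.float64(0.09), np.float64(0.18))}
```

```bash
cat >> h.py <<'E'
from scipy.spatial.transform import Rotation as Ro, Slerp
def toolR(psi,L,sg=1):
    b=np.array([np.cos(psi),np.sin(psi),0]); k=np.array([0,0,1.])
    x=b*np.sin(L)-k*np.cos(L); z=sg*(b*np.cos(L)+k*np.sin(L)); return np.stack([x,np.cross(z,x),z],1)
def cur():
    s=manip.sense(); return s['tcp_pos'].copy(), Ro.from_quat(s['tool_rot']).as_matrix()
def rows(way,jaw,start=None,per=10,dec=1):
    """way: list of (pos,R) per row; returns printed rounded rows, tracking rounding"""
    p,R=start or cur(); out=[]
    for (tp,tR) in way:
        t=np.round(R.T@(np.array(tp)-p)*1000,dec); r=np.round(np.degrees(Ro.from_matrix(R.T@tR).as_rotvec()),dec)
        out.append([jaw]+t.tolist()+r.tolist())
        p=p+R@(t/1000); R=R@Ro.from_rotvec(np.radians(r)).as_matrix()
    for i in range(0,len(out),per):
        print('['+', '.join(f'{x:g}' for r in out[i:i+per] for x in r)+']')
    a=np.array(out); print('max',np.abs(a[:,1:4]).max(),np.abs(a[:,4:]).max(),len(out))
    return p,R
def interp(a,b,n):
    sl=Slerp([0,1],Ro.from_matrix([a[1],b[1]]))
    return [(a[0]+(b[0]-a[0])*t, sl(t).as_matrix()) for t in (0.5-0.5*np.cos(np.pi*np.arange(1,n+1)/n))]
def lin(a,b,n):
    sl=Slerp([0,1],Ro.from_matrix([a[1],b[1]]))
    return [(a[0]+(b[0]-a[0])*t, sl(t).as_matrix()) for t in np.arange(1,n+1)/n]
E
python3 - <<'E'
from h import *
p,R=cur(); print(R.round(2))
for sg in (1,-1):
    T=toolR(np.radians(88),.6,sg); print(sg,np.degrees(Ro.from_matrix(R.T@T).magnitude()))
T0=toolR(np.radians(88),.0,1)
T=toolR(np.radians(88),.6,1); T1=toolR(np.radians(88),.6,-1)
W=(np.array([.45,-.38,.30]),T)
rows(interp((p,R),W,20),85)
W=(np.array([.45,-.38,.30]),T1)
rows(interp((p,R),W,30),85)
E
```

```text
[[-0.    0.95  0.3 ]
 [ 0.    0.3  -0.95]
 [-1.    0.   -0.  ]]
1 161.30350776346145
-1 39.32842970160757
[85, -0.6, 1.9, -0.8, -0.9, -0.1, 0.3, 85, -1.6, 5.8, -2.2, -2.9, -0.1, 0.9, 85, -2.6, 9.7, -3.1, -4.6, -0.2, 1.4, 85, -3.2, 13.7, -3.3, -6.3, -0.4, 1.9, 85, -3.5, 17.4, -2, -7.8, -0.4, 2.5, 85, -3.2, 20.7, 0.4, -9.2, -0.5, 2.8, 85, -2.3, 23, 4.2, -10.3, -0.5, 3.2, 85, -1.2, 23.8, 9, -11.2, -0.6, 3.4, 85, 0.3, 22.8, 14.1, -11.7, -0.6, 3.6, 85, 1.9, 19.8, 18.8, -12.1, -0.7, 3.7]
[85, 3.3, 15.3, 22.6, -12, -0.6, 3.7, 85, 4.2, 9.7, 24.6, -11.8, -0.7, 3.7, 85, 4.7, 4.1, 24.7, -11.1, -0.6, 3.4, 85, 4.7, -1, 22.9, -10.3, -0.5, 3.2, 85, 4.2, -4.8, 20, -9.2, -0.5, 2.8, 85, 3.5, -6.9, 16.1, -7.8, -0.4, 2.4, 85, 2.6, -7.4, 12.1, -6.4, -0.4, 2, 85, 1.8, -6.5, 8.1, -4.6, -0.2, 1.4, 85, 1, -4.3, 4.7, -2.8, -0.2, 0.9, 85, 0.3, -1.5, 1.5, -0.9, 0, 0.3]
max 24.7 12.1 20
[85, -0.3, 0.9, -0.3, 0.1, 0.1, 0, 85, -0.7, 2.5, -1.1, 0.1, 0.3, 0.1, 85, -1.2, 4.3, -1.7, 0.3, 0.4, 0, 85, -1.7, 5.9, -2.5, 0.3, 0.7, 0.2, 85, -2.1, 7.4, -3.1, 0.5, 0.8, 0.1, 85, -2.4, 8.9, -3.9, 0.5, 0.9, 0.2, 85, -2.7, 10.2, -4.7, 0.6, 1.2, 0.2, 85, -2.9, 11.5, -5.4, 0.7, 1.2, 0.2, 85, -3, 12.5, -6.1, 0.8, 1.4, 0.2, 85, -3, 13.4, -7, 0.8, 1.5, 0.3]
[85, -2.9, 14.2, -7.6, 0.9, 1.6, 0.2, 85, -2.8, 14.8, -8.3, 1, 1.6, 0.3, 85, -2.6, 15.1, -8.9, 0.9, 1.7, 0.3, 85, -2.3, 15.3, -9.4, 1, 1.8, 0.3, 85, -1.9, 15.4, -9.9, 1, 1.8, 0.3, 85, -1.5, 15.1, -10.2, 1, 1.7, 0.3, 85, -1.1, 14.9, -10.4, 1, 1.8, 0.3, 85, -0.7, 14.3, -10.4, 0.9, 1.7, 0.3, 85, -0.3, 13.7, -10.4, 0.9, 1.7, 0.3, 85, 0.1, 12.9, -10, 0.9, 1.6, 0.3]
[85, 0.4, 12, -9.7, 0.9, 1.4, 0.3, 85, 0.7, 11, -9.1, 0.7, 1.4, 0.2, 85, 0.8, 9.9, -8.4, 0.7, 1.3, 0.2, 85, 0.9, 8.7, -7.5, 0.7, 1.1, 0.2, 85, 1, 7.4, -6.6, 0.5, 1, 0.2, 85, 0.9, 6.2, -5.6, 0.5, 0.8, 0.1, 85, 0.8, 4.8, -4.4, 0.3, 0.6, 0.1, 85, 0.7, 3.5, -3.2, 0.3, 0.5, 0.1, 85, 0.4, 2, -1.9, 0.1, 0.2, 0.1, 85, 0.1, 0.7, -0.7, 0.1, 0.1, -0]
max 15.4 1.8 30
```

Run:
```python
from h import *
T1=toolR(np.radians(88),.6,-1)
rows(lin(cur(),(np.array([.45,-.38,.30]),T1),20),85,dec=0)
```

```text
[85, -5, 16, -6, 1, 2, 0, 85, -4, 15, -7, 1, 1, 1, 85, -4, 16, -7, 1, 2, -0, 85, -4, 15, -8, 1, 2, 0, 85, -3, 16, -8, 1, 1, 0, 85, -4, 15, -8, 1, 2, 1, 85, -2, 15, -8, 1, 2, 0, 85, -3, 15, -9, 1, 2, 0, 85, -2, 14, -10, 1, 1, 1, 85, -2, 15, -9, 0, 2, -0]
[85, -1, 15, -10, 1, 2, 0, 85, -1, 14, -10, 1, 1, 0, 85, -1, 14, -10, 1, 2, 1, 85, -0, 14, -10, 1, 2, 0, 85, -0, 14, -11, 1, 1, 0, 85, -0, 14, -11, 1, 2, 1, 85, 1, 13, -11, 1, 2, -0, 85, 1, 14, -12, 1, 2, 0, 85, 2, 13, -11, 1, 1, 1, 85, 2, 13, -12, 1, 2, -0]
max 16.0 2.0 20
```

{"name": "move_arm", "arguments": {
  "deltas": [85,-5,16,-6,1,2,0,85,-4,15,-7,1,1,1,85,-4,16,-7,1,2,0,85,-4,15,-8,1,2,0,85,-3,16,-8,1,1,0,85,-4,15,-8,1,2,1,85,-2,15,-8,1,2,0,85,-3,15,-9,1,2,0,85,-2,14,-10,1,1,1,85,-2,15,-9,0,2,0]
}}

```text
t: 1.15
tcp_pos: [0.32, -0.487, 0.2547]
tool_rot: [0.534, 0.603, -0.379, 0.456]
force: [1.3, 0.4, -0.4]
finger_gap: 0.995
```

{"name": "move_arm", "arguments": {
  "deltas": [85,-1,15,-10,1,2,0,85,-1,14,-10,1,1,0,85,-1,14,-10,1,2,1,85,0,14,-10,1,2,0,85,0,14,-11,1,1,0,85,0,14,-11,1,2,1,85,1,13,-11,1,2,0,85,1,14,-12,1,2,0,85,2,13,-11,1,1,1,85,2,13,-12,1,2,0,85,0,0,0,0,0,0]
}}

```text
invalid input at $.deltas: expected 1 to 10 rows
```

{"name": "move_arm", "arguments": {
  "deltas": [85,-1,15,-10,1,2,0,85,-1,14,-10,1,1,0,85,-1,14,-10,1,2,1,85,0,14,-10,1,2,0,85,0,14,-11,1,1,0,85,0,14,-11,1,2,1,85,1,13,-11,1,2,0,85,1,14,-12,1,2,0,85,2,13,-11,1,1,1,85,2,13,-12,1,2,0]
}}

```text
t: 2.15
tcp_pos: [0.4508, -0.3792, 0.301]
tool_rot: [0.637, 0.614, -0.335, 0.324]
force: [-1.1, -0.9, -1.0]
finger_gap: 0.995
```

Run:
```python
from h import *
for n in ['scene','side','wrist']: s=snap(n,n+'1.png')
print(manip.sense()['tcp_pos'],manip.sense()['q'])
S=np.vstack([cv2.imread('pics/scene1.png')[130:330,200:480], cv2.imread('pics/side1.png')[100:300,200:480]])
cv2.imwrite('pics/d1.png',cv2.resize(S,None,fx=1.5,fy=1.5,interpolation=cv2.INTER_CUBIC))
```

```text
[ 0.45058205 -0.37972288  0.30022519] [-1.05663681  0.62351041  1.13988582  0.316367    1.88941829  0.5687504 ]
```

View pics/d1.png

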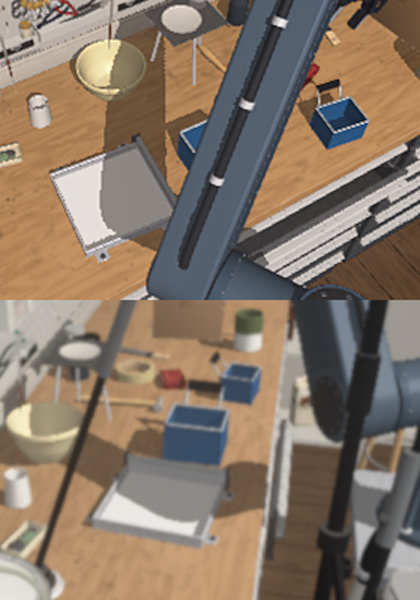

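View pics/wrist1.png

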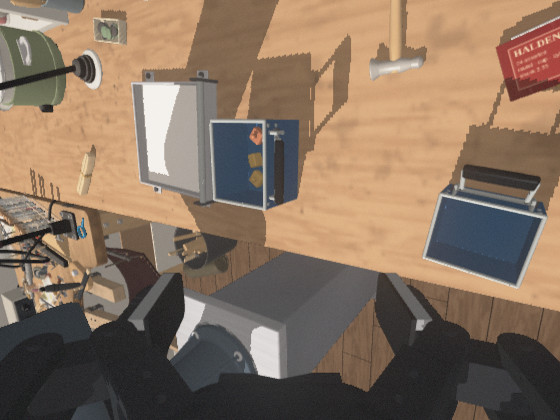

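The wrist view shows the target bin at (255,165) with its grip at (278,170), the rail at (208,140), the hammer head at (397,68), and small bin B at (485,235). I'll fit the target bin from this view.

Run:
```python
from h import *
s=load('wrist1'); P=pts(s); im=s['image']
cv2.imwrite('pics/d2.png',cv2.resize(cv2.cvtColor(im,cv2.COLOR_RGB2BGR)[100:230,180:330],None,fx=4.5,fy=4.5,interpolation=cv2.INTER_CUBIC))
box=np.zeros(im.shape[:2],bool); box[105:225,195:315]=1
m=box&(P[...,2]>.078)&(P[...,2]<.091); q=P[m]; print('rim',len(q),cv2.minAreaRect((q[:,:2]*1000).astype(np.float32)),q[:,2].mean(), q.min(0),q.max(0))
g=box&(P[...,2]>.105)&(P[...,2]<.15); q=P[g]; print('grip',len(q),cv2.minAreaRect((q[:,:2]*1000).astype(np.float32)),q.mean(0),q.min(0),q.max(0))
r=(P[...,2]>.034)&(P[...,2]<.044)&(P[...,0]>.395)&(P[...,0]<.58)&(P[...,1]>-.055)&(P[...,1]<-.01); q=P[r]
l=cv2.fitLine(q[:,:2].astype(np.float32),cv2.DIST_HUBER,0,.01,.01).ravel(); print('rail',l,np.degrees(np.arctan2(l[1],l[0])),l[3]+(.487-l[2])*l[1]/l[0])
for nm,(u,v) in dict(hamA=(375,70),hamB=(420,62)).items(): print(nm,P[v,u].round(3))
```

```text
rim 1221 ((470.55072021484375, -168.27670288085938), (125.47466278076172, 122.11416625976562), 87.92894744873047) 0.0835461347627153 [ 0.40836485 -0.23240446  0.07801182] [ 0.53340498 -0.10415416  0.09079756]
grip 633 ((468.91497802734375, -250.71621704101562), (19.577526092529297, 77.11418151855469), 88.72685241699219) [ 0.46998256 -0.25499423  0.12002012] [ 0.43021611 -0.26095525  0.10718063] [ 0.50746745 -0.24013558  0.12463752]
rail [ 0.99545115 -0.09527339  0.49503356 -0.03874763] -5.4670553 -0.037978746
hamA [ 0.582 -0.33   0.021]
hamB [ 0.587 -0.378  0.01 ]
```

View pics/d2.png

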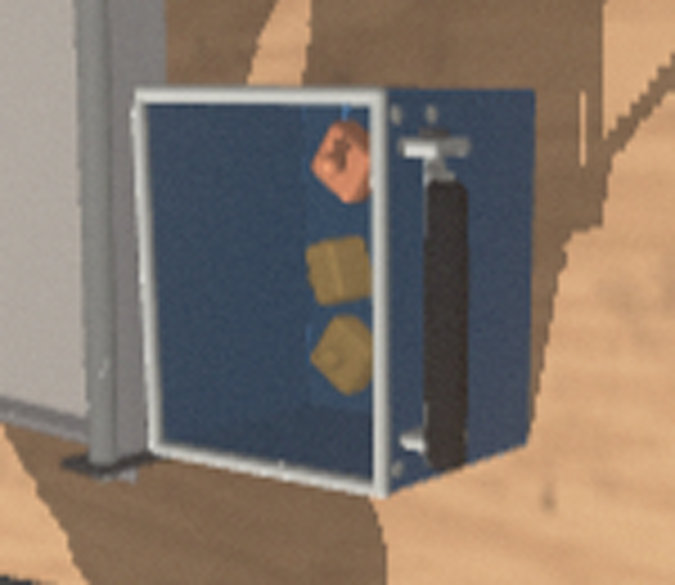

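Run:
```python
from h import *
s=load('wrist1')
for c in ((134,88),(150,454),(384,88),(382,496)):
    print(c, ray(s,180+c[0]/4.5,100+c[1]/4.5,.085).round(4))
for c in ((428,180),(430,465),(468,182),(468,465)):
    print('grip',c, ray(s,180+c[0]/4.5,100+c[1]/4.5,.122).round(4))
```

```text
(134, 88) [ 0.5327 -0.1127  0.085 ]
(150, 454) [ 0.4121 -0.1064  0.085 ]
(384, 88) [ 0.5294 -0.2125  0.085 ]
(382, 496) [ 0.4092 -0.206   0.085 ]
grip (428, 180) [ 0.5057 -0.253   0.122 ]
grip (430, 465) [ 0.4315 -0.2509  0.122 ]
grip (468, 182) [ 0.5052 -0.2651  0.122 ]
grip (468, 465) [ 0.4328 -0.2631  0.122 ]
```

Run:
```python
from h import *
psi=np.radians(87.8); T=toolR(psi,.6,-1); g=np.array([.469,-.250,.115])
a=(g-.06*T[:,0],T); b=(g+.016*T[:,0],T)
e=rows(lin(cur(),a,10),40,dec=0)
rows(lin(e,b,7),40,start=e,dec=0)
```

```text
[40, 17, 1, -0, 0, 0, 0, 40, 16, 2, -1, 0, 0, 0, 40, 17, 1, 0, 0, 0, 0, 40, 17, 1, -0, 0, 0, 0, 40, 16, 2, -1, 0, 0, 0, 40, 17, 1, 0, 0, 0, 0, 40, 17, 1, -0, 0, 0, 0, 40, 16, 2, -0, 0, 0, 0, 40, 17, 1, -1, 0, 0, 0, 40, 16, 2, -0, 0, 0, 0]
max 17.0 0.0 10
[40, 11, -0, -0, 0, 0, 0, 40, 11, -0, -0, 0, 0, 0, 40, 11, -0, -0, 0, 0, 0, 40, 11, -0, -0, 0, 0, 0, 40, 11, -0, -0, 0, 0, 0, 40, 11, -0, -0, 0, 0, 0, 40, 10, -0, -0, 0, 0, 0]
max 11.0 0.0 7
```

{"name": "move_arm", "arguments": {
  "deltas": [40,17,1,0,0,0,0,40,16,2,-1,0,0,0,40,17,1,0,0,0,0,40,17,1,0,0,0,0,40,16,2,-1,0,0,0,40,17,1,0,0,0,0,40,17,1,0,0,0,0,40,16,2,0,0,0,0,40,17,1,-1,0,0,0,40,16,2,0,0,0,0]
}}

```text
t: 3.3
tcp_pos: [0.4673, -0.2848, 0.1646]
tool_rot: [0.637, 0.613, -0.336, 0.325]
force: [-1.3, -0.5, -0.4]
finger_gap: 0.469
```

Run:
```python
from h import *
for n in ['side','wrist']: s=snap(n,n+'2.png')
psi=np.radians(87.8); T=toolR(psi,.6,-1); g=np.array([.469,-.250,.115])
p,R=cur(); print(p, g-.06*T[:,0], T.T@(g-p), np.degrees(Ro.from_matrix(R.T@T).as_rotvec()))
S=cv2.imread('pics/side2.png')[100:240,250:420]
cv2.imwrite('pics/d3.png',np.vstack([cv2.resize(S,(560,460),interpolation=cv2.INTER_CUBIC)]))
```

```text
[ 0.46667407 -0.28305722  0.16389667] [ 0.46769948 -0.28385358  0.16452014] [0.05905833 0.00105522 0.00027226] [ 0.12604439 -0.12985222  0.14473274]
```

View pics/wrist2.png

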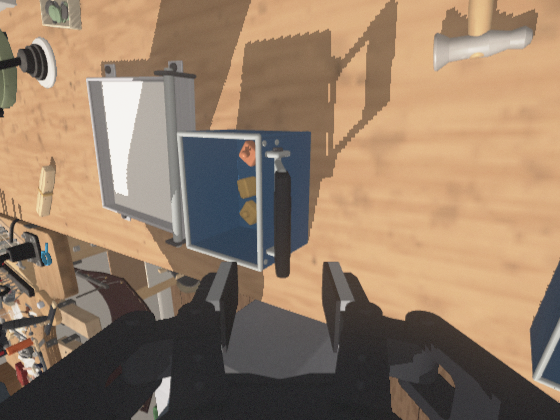

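View pics/d3.png

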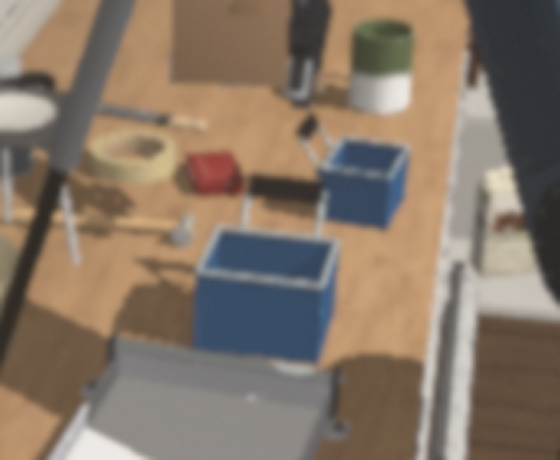

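Run:
```python
from h import *
p,R=cur()
for n in ('side2','wrist2'):
    s=load(n); print(n,pix(s,p),pix(s,p-.05*R[:,0]),pix(s,[.469,-.25,.115]))
```

```text
side2 [338.23811325 138.56327435] [340.27460892 123.64367447] [335.4693129 156.2556825]
wrist2 [278.94569086 259.26976163] [278.6089782  311.36882681] [279.74092404 223.64532276]
```

View pics/side2.png

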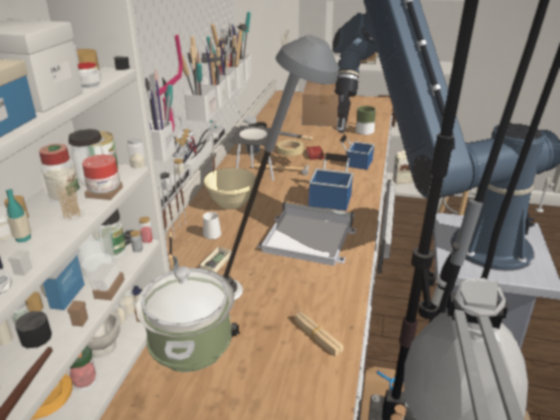

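{"name": "move_arm", "arguments": {
  "deltas": [40,11,1,0,0,0,0,40,11,0,0,0,0,0,40,11,0,0,0,0,0,40,11,0,0,0,0,0,40,11,0,0,0,0,0,40,11,0,0,0,0,0,40,8,0,0,0,0,0,40,0,0,0,0,0,0],
  "force": 60
}}

```text
t: 4.2
tcp_pos: [0.4701, -0.2417, 0.1032]
tool_rot: [0.637, 0.614, -0.335, 0.324]
force: [-0.5, 0.1, 0.3]
finger_gap: 0.468
```

Run:
```python
from h import *
s=snap('wrist','wrist3.png');print(cur()[0])
```

```text
[ 0.47047986 -0.24254115  0.10365839]
```

View pics/wrist3.png

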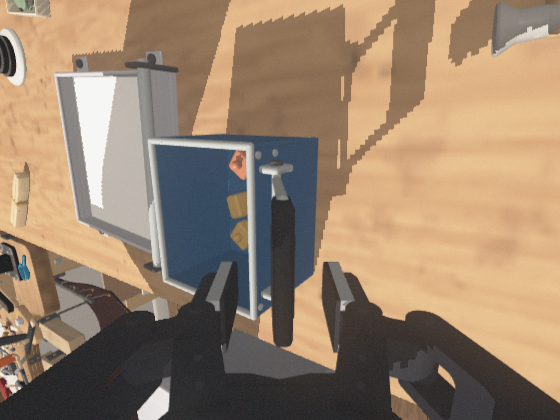

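{"name": "move_arm", "arguments": {
  "deltas": [0,0,0,0,0,0,0,0,0,0,0,0,0,0,0,0,0,0,0,0,0,0,0,0,0,0,0,0,0,0,0,0,0,0,0,0,0,0,0,0,0,0],
  "force": 70
}}

```text
t: 4.85
tcp_pos: [0.4708, -0.2434, 0.1043]
tool_rot: [0.637, 0.613, -0.336, 0.325]
force: [0.2, -0.9, 0.2]
finger_gap: -0.001
```

Run:
```python
from h import *
s=snap('wrist','wrist4.png');print(cur()[0],manip.sense()['force'],manip.sense()['finger_gap'])
for c in ():pass
```

```text
[ 0.4708044  -0.24344245  0.10425725] [-0.19818883 -1.25845133  1.86971097] 0.00249794012363505
```

View pics/wrist4.png

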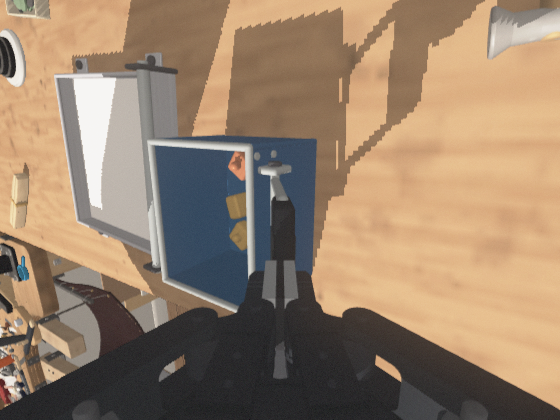

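Run:
```python
from h import *
p,R=cur()
for n in ('wrist3','wrist4'):
    s=load(n);P=pts(s); print(n,'tcp',pix(s,p), 'grip est',pix(s,[.469,-.25,.115]))
    for v in range(200,345,12): print(v,P[v,[272,277,283,289]].round(3).tolist())
im=cv2.imread('pics/wrist4.png')[150:420,180:400]; cv2.imwrite('pics/d4.png',cv2.resize(im,None,fx=2.6,fy=2.2,interpolation=cv2.INTER_CUBIC))
```

```text
wrist3 tcp [280.16620413 258.49180082] grip est [278.95485696 271.62408745]
200 [[0.504, -0.244, 0.11], [0.506, -0.25, 0.115], [0.506, -0.253, 0.115], [0.505, -0.254, 0.111]]
212 [[0.5, -0.249, 0.117], [0.502, -0.255, 0.122], [0.502, -0.258, 0.121], [0.502, -0.26, 0.12]]
224 [[0.495, -0.249, 0.119], [0.497, -0.256, 0.123], [0.497, -0.257, 0.121], [0.497, -0.26, 0.12]]
236 [[0.49, -0.251, 0.121], [0.491, -0.255, 0.122], [0.491, -0.258, 0.122], [0.491, -0.259, 0.119]]
248 [[0.484, -0.251, 0.122], [0.484, -0.254, 0.121], [0.485, -0.257, 0.121], [0.484, -0.259, 0.119]]
260 [[0.478, -0.252, 0.123], [0.479, -0.255, 0.123], [0.479, -0.257, 0.121], [0.479, -0.259, 0.119]]
272 [[0.472, -0.251, 0.122], [0.473, -0.254, 0.122], [0.473, -0.257, 0.121], [0.473, -0.259, 0.119]]
284 [[0.466, -0.251, 0.123], [0.467, -0.255, 0.124], [0.466, -0.256, 0.121], [0.466, -0.259, 0.119]]
296 [[0.459, -0.25, 0.122], [0.461, -0.254, 0.123], [0.46, -0.256, 0.121], [0.46, -0.259, 0.12]]
308 [[0.452, -0.25, 0.122], [0.454, -0.254, 0.123], [0.454, -0.257, 0.122], [0.453, -0.258, 0.119]]
320 [[0.439, -0.244, 0.114],
[... 932 characters left out ...]
6, 0.119]]
272 [[0.481, -0.263, 0.137], [0.481, -0.265, 0.136], [0.48, -0.267, 0.135], [0.48, -0.269, 0.133]]
284 [[0.48, -0.269, 0.145], [0.48, -0.27, 0.144], [0.48, -0.272, 0.143], [0.479, -0.274, 0.141]]
296 [[0.48, -0.274, 0.153], [0.48, -0.276, 0.152], [0.48, -0.278, 0.151], [0.48, -0.28, 0.15]]
308 [[0.481, -0.28, 0.161], [0.475, -0.276, 0.153], [0.476, -0.279, 0.153], [0.48, -0.284, 0.157]]
320 [[0.479, -0.283, 0.165], [0.471, -0.276, 0.153], [0.471, -0.279, 0.153], [0.481, -0.288, 0.164]]
332 [[0.474, -0.282, 0.164], [0.466, -0.277, 0.154], [0.466, -0.278, 0.153], [0.478, -0.29, 0.166]]
344 [[0.468, -0.28, 0.162], [0.461, -0.276, 0.154], [0.461, -0.278, 0.153], [0.469, -0.286, 0.16]]
```

View pics/d4.png

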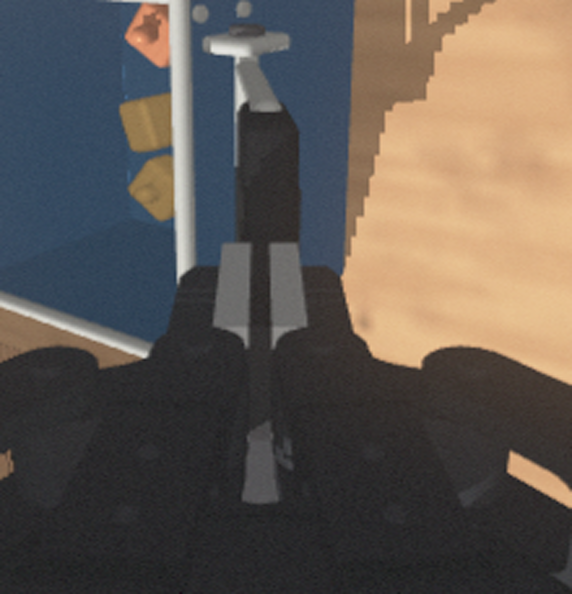

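{"name": "move_arm", "arguments": {
  "deltas": [0,-2,0,0,0,0,0,0,-2,0,0,0,0,0,0,-2,0,0,0,0,0,0,0,0,0,0,0,0,0,0,0,0,0,0,0]
}}

```text
t: 5.4
tcp_pos: [0.4705, -0.2465, 0.109]
tool_rot: [0.637, 0.614, -0.335, 0.325]
force: [0.2, 0.1, -0.2]
finger_gap: -0.005
```

Run:
```python
from h import *
s=snap('wrist','wrist5.png');q=manip.sense();print(cur()[0],q['force'],q['ft_torque'],q['finger_gap']);P=pts(s)
for v in (212,236,255): print(v,P[v,[272,277,283,289]].round(3).tolist())
a=cv2.imread('pics/wrist4.png');b=cv2.imread('pics/wrist5.png')
cv2.imwrite('pics/d5.png',np.hstack([cv2.resize(x[130:330,140:330],None,fx=2,fy=2) for x in (a,b)]))
```

```text
[ 0.47045128 -0.24637622  0.10900219] [-0.51390572  0.92074352  0.66608628] [-0.24051111  0.00198949  0.03106735] 0.005292516729636488
212 [[0.497, -0.245, 0.111], [0.501, -0.256, 0.122], [0.5, -0.258, 0.12], [0.5, -0.26, 0.119]]
236 [[0.485, -0.247, 0.115], [0.489, -0.255, 0.122], [0.489, -0.258, 0.121], [0.489, -0.26, 0.119]]
255 [[0.475, -0.247, 0.115], [0.479, -0.255, 0.122], [0.479, -0.257, 0.121], [0.478, -0.259, 0.118]]
```

View pics/d5.png

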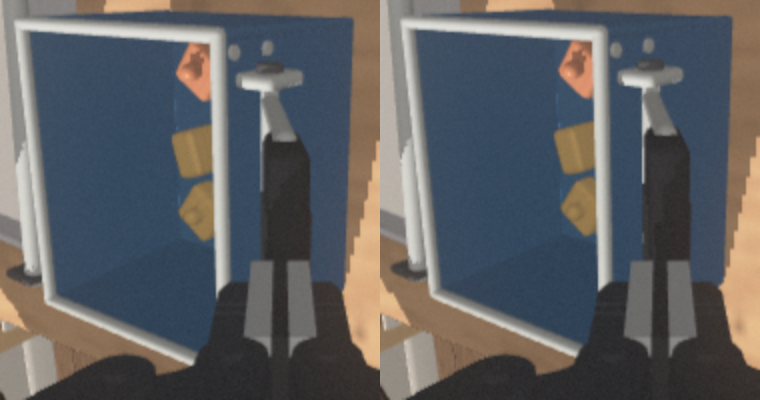

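Run:
```python
from h import *
p,R=cur()
s=load('wrist5');P=pts(s);Q=(P-p)@R*1000
print('cam in tool',(( -s['R'].T@s['t'])-p)@R*1000)
for v in range(250,350,6): print(v,Q[v,[262,268,272,277,283,289,294]].round(0).astype(int).tolist())
print(pix(s,p+R@[0,.011,.0]),pix(s,p+R@[0,-.011,.0]),pix(s,p))
# side view too
s=snap('side','side5.png'); im=cv2.imread('pics/side5.png')[90:200,280:400]; cv2.imwrite('pics/d6.png',cv2.resize(im,None,fx=5,fy=5,interpolation=cv2.INTER_CUBIC)); print(pix(s,p),pix(s,p-.1*R[:,0]))
```

```text
cam in tool [-164.49106958   72.4535236     0.54892221]
250 [[51, -16, -12], [57, -19, -8], [-5, 7, -3], [-15, 11, -1], [-16, 11, 2], [-16, 11, 5], [-13, 10, 8]]
256 [[52, -21, -12], [56, -23, -8], [-5, 4, -3], [-15, 8, -1], [-16, 8, 2], [-17, 9, 5], [-13, 7, 8]]
262 [[51, -25, -12], [-28, 10, -5], [-29, 11, -3], [-28, 11, -1], [-28, 11, 2], [-28, 10, 5], [-26, 10, 7]]
268 [[51, -30, -12], [-34, 11, -4], [-34, 11, -3], [-35, 11, -1], [-34, 10, 2], [-33, 10, 5], [-35, 11, 7]]
274 [[-33, 7, -7], [-39, 10, -4], [-40, 10, -3], [-40, 11, -1], [-40, 10, 2], [-39, 10, 4], [-39, 10, 7]]
280 [[-37, 6, -7], [-45, 11, -4], [-45, 11, -3], [-45, 11, -1], [-45, 11, 2], [-44, 10, 4], [-45, 10, 6]]
286 [[-41, 6, -7], [-50, 11, -4], [-50, 11, -2], [-50, 10, 0], [-50, 11, 2], [-50, 10, 4], [-50, 10, 6]]
292 [[-55, 11, -6], [-55, 11, -4], [-54, 10, -2], [-54, 10, 0], [-54, 10, 2], [-54, 10, 4], [-54, 10, 6]]
298 [[-58, 10, -6], [-59, 11, -4], [-60, 11, -2], [-60, 11, 0], [-58, 10, 2], [-59, 11, 4], [-59, 10, 6]]
304 [[-67, 13, -5], [-64, 11, -3], [-65, 12, -2], [-59, 8, 0], [-59, 8, 2], [-65, 12, 4], [
[... 182 characters left out ...]
60, 4, 2], [-72, 11, 4], [-73, 12, 5]]
322 [[-75, 12, -5], [-75, 11, -3], [-72, 9, -2], [-59, 1, 0], [-59, 1, 2], [-76, 12, 3], [-76, 12, 5]]
328 [[-78, 12, -5], [-77, 11, -3], [-73, 8, -2], [-60, -2, 0], [-60, -2, 2], [-77, 11, 3], [-78, 11, 5]]
334 [[-87, 15, -4], [-81, 11, -3], [-69, 3, -2], [-59, -5, 0], [-60, -4, 2], [-77, 8, 3], [-89, 17, 4]]
340 [[-90, 16, -4], [-83, 11, -3], [-70, 1, -2], [-60, -7, 0], [-60, -7, 2], [-70, 1, 4], [-89, 15, 4]]
346 [[-93, 17, -4], [-82, 8, -3], [-70, -2, -2], [-60, -10, 0], [-60, -9, 2], [-70, -2, 4], [-89, 13, 4]]
[278.61019314 239.3257689 ] [278.63861885 276.76490818] [278.62465675 258.37559828]
[334.79052243 158.34459116] [338.95628668 128.40751617]
```

View pics/d6.png

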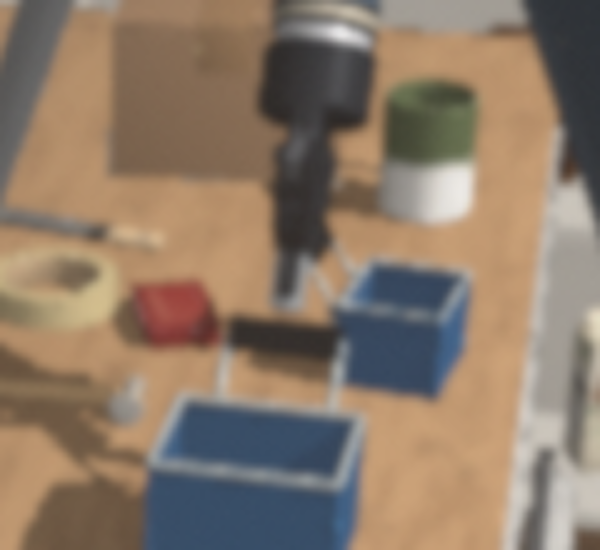

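The fingers closed on nothing. Wrist depth shows the real fingertips about 26 mm behind the reported TCP, and the side view agrees: the tip is at (338,150), while the TCP projects to (335,158). The grip lies 10 mm further in. I'll open, shift 3 mm along z, and advance 38 mm.

{"name": "move_arm", "arguments": {
  "deltas": [40,0,0,1,0,0,0,40,0,0,1,0,0,0,40,0,0,1,0,0,0,40,0,0,0,0,0,0,40,8,0,0,0,0,0,40,8,0,0,0,0,0,40,8,0,0,0,0,0,40,8,0,0,0,0,0,40,6,0,0,0,0,0,40,0,0,0,0,0,0]
}}

```text
t: 6.5
tcp_pos: [0.4708, -0.2263, 0.0752]
tool_rot: [0.637, 0.614, -0.335, 0.324]
force: [0.5, -0.2, -0.5]
finger_gap: 0.466
```

Run:
```python
from h import *
s=snap('wrist','wrist6.png');q=manip.sense();print(cur()[0],q['force'],q['finger_gap'])
```

```text
[ 0.47108349 -0.2269914   0.07556116] [0.54065397 0.03051949 1.10777221] 0.46591937345573314
```

View pics/wrist6.png

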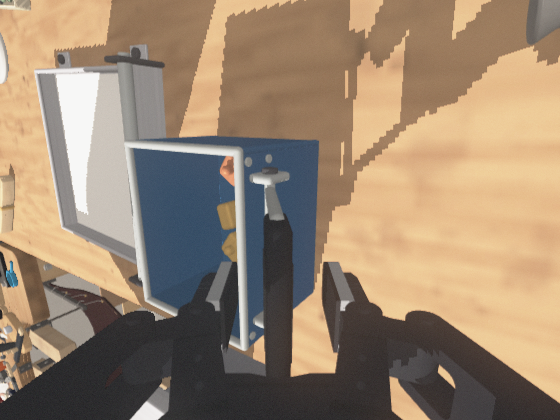

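{"name": "move_arm", "arguments": {
  "deltas": [0,0,0,0,0,0,0,0,0,0,0,0,0,0,0,0,0,0,0,0,0,0,0,0,0,0,0,0,0,0,0,0,0,0,0],
  "force": 70
}}

```text
t: 7.05
tcp_pos: [0.4716, -0.2259, 0.0786]
tool_rot: [0.638, 0.614, -0.334, 0.323]
force: [0.7, 2.4, 9.7]
finger_gap: 0.108
```

Run:
```python
from h import *
s=snap('wrist','wrist7.png');q=manip.sense();print(cur()[0],q['force'],q['finger_gap'],q['t'])
p,R=cur();P=pts(s);Q=(P-p)@R*1000
for v in range(212,300,8): print(v,Q[v,[262,268,273,278,283,289,294]].round(0).astype(int).tolist())
```

```text
[ 0.47156719 -0.22584587  0.07860006] [-0.74304155  0.947429    9.04938663] 0.10513039135053374 7.1
212 [[16, 22, -10], [20, 20, -6], [-35, 36, -2], [-40, 37, 0], [-38, 37, 2], [41, 15, 7], [45, 13, 10]]
220 [[15, 17, -10], [-39, 34, -4], [-42, 35, -2], [-45, 36, 0], [-44, 35, 2], [-41, 34, 4], [46, 8, 10]]
228 [[16, 12, -10], [-49, 34, -4], [-52, 35, -2], [-51, 35, 0], [-52, 35, 2], [-51, 34, 4], [45, 2, 10]]
236 [[15, 7, -10], [-52, 32, -4], [-53, 32, -2], [-54, 32, 0], [-54, 32, 2], [-53, 32, 4], [46, -4, 10]]
244 [[15, 2, -10], [-51, 28, -4], [-52, 29, -2], [-55, 30, 0], [-164, 72, 1], [-52, 29, 4], [46, -9, 10]]
252 [[15, -3, -10], [-51, 25, -4], [-53, 26, -2], [-54, 26, 0], [-53, 26, 2], [-53, 26, 4], [47, -16, 10]]
260 [[-23, 9, -8], [-52, 22, -4], [-54, 23, -2], [-53, 23, 0], [-53, 23, 2], [-53, 23, 4], [-24, 10, 7]]
268 [[-34, 10, -7], [-52, 19, -4], [-54, 20, -2], [-53, 19, 0], [-54, 20, 2], [-53, 20, 4], [-50, 18, 6]]
276 [[-42, 11, -7], [-52, 16, -4], [-53, 16, -2], [-53, 16, 0], [-54, 17, 2], [-52, 16, 4], [-50, 15, 6]]
284 [[-48, 10, -6], [-51, 12, -4], [-53, 13, -2], [-53, 13, 0], [-54, 13, 2], [-53, 13, 4], [-49, 11, 6]]
292 [[-54, 10, -6], [-51, 9, -4], [-53, 10, -2], [-54, 10, 0], [-53, 10, 2], [-53, 9, 4], [-54, 10, 6]]
```

View pics/wrist7.png

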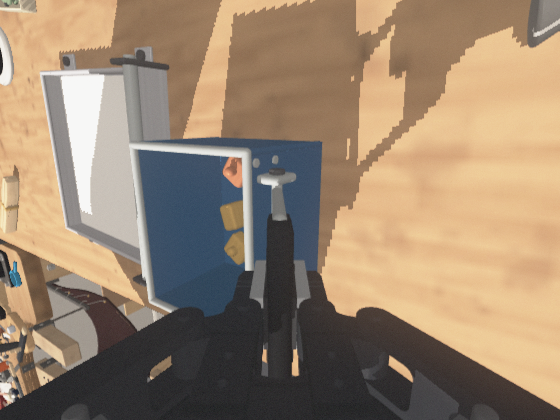

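Held: gap 0.105, about 9–10 mm, with the grip centred between the pads. Now I'll slide and square the bin against the rail.

```bash
cat >> h.py <<'E'
A=.0135; PS=np.radians(84.65); EX=np.array([np.cos(PS),np.sin(PS),0]); EY=np.array([-EX[1],EX[0],0]); RAIL=np.array([.4865,-.0315,0])
def tcp_for(hx,hz,L,psi=PS,y0=0.):   # hinge in tray frame x,z
    T=toolR(psi,L,-1); return (RAIL+EX*hx+EY*y0+np.array([0,0,hz-.0025])-A*T[:,0],T)
def hinge_now():
    p,R=cur(); h=p+A*R[:,0]+np.array([0,0,.0025]); d=h-RAIL; L=np.arctan2(R[:,0]@EX,-R[2,0]); return d@EX,d@EY,h[2],L,np.degrees(np.arctan2(R[1,0],R[0,0]))
E
python3 - <<'E'
from h import *
print(hinge_now())
e=rows(lin(cur(),tcp_for(-.118,.071,.6),20),0,dec=0)
print(tcp_for(-.118,.071,.6)[0],e[0])
E
```

```text
(np.float64(-0.18722420794372432), np.float64(-0.0028518059700671197), np.float64(0.06999597657436944), np.float64(0.6043217070823796), np.float64(87.64487483378558))
[0, 2, 0, -3, 0, -0, 0, 0, 2, 0, -3, 0, -0, 0, 0, 2, 0, -3, 0, -0, 0, 0, 2, 0, -3, 1, -0, 0, 0, 2, 0, -2, -0, -0, 0, 0, 2, 0, -3, -0, -0, 1, 0, 2, 0, -3, -0, -0, -0, 0, 1, 0, -3, 0, -0, -0, 0, 2, -0, -3, 0, -0, -0, 0, 2, -0, -3, 0, -0, -0]
[0, 2, -0, -3, 1, -0, -0, 0, 2, -0, -3, -0, -0, 0, 0, 2, -0, -2, -0, -0, 0, 0, 2, -0, -3, -0, -0, 0, 0, 2, -1, -3, 0, -0, 0, 0, 2, 0, -3, 0, -0, 0, 0, 2, 0, -3, 0, -0, 0, 0, 2, 0, -3, 0, -0, 1, 0, 2, 0, -3, 1, -0, -0, 0, 2, -0, -3, -0, -0, -0]
max 3.0 1.0 20
[ 0.47478701 -0.15657542  0.07964203] [ 0.47500754 -0.15603504  0.0795102 ]
```

Run:
```python
from h import *
rows(lin(cur(),tcp_for(-.118,.071,.6),20),0,dec=1)
```

```text
[0, 1.9, 0, -2.9, 0.1, -0, 0.1, 0, 2, 0.1, -2.9, 0.2, -0, 0.1, 0, 1.9, -0, -2.8, 0.1, -0, 0.1, 0, 1.9, -0, -2.9, 0.1, -0.1, 0, 0, 1.9, -0, -2.9, 0.2, 0, 0.1, 0, 2, -0, -2.9, 0.1, 0, 0.1, 0, 1.9, -0.1, -2.9, 0.2, -0, 0.1, 0, 1.9, -0, -2.9, 0.1, -0, 0.1, 0, 1.9, -0.1, -2.8, 0.1, -0, 0.1, 0, 2, -0, -2.9, 0.2, -0, 0]
[0, 1.9, -0.1, -2.9, 0.1, -0.1, 0.1, 0, 1.9, -0.1, -2.9, 0.1, 0, 0.1, 0, 1.9, -0, -2.9, 0.2, 0, 0.1, 0, 1.9, -0.1, -2.9, 0.1, -0, 0.1, 0, 2, -0.1, -2.9, 0.2, -0, 0.1, 0, 1.9, -0.1, -2.9, 0.1, -0, 0.1, 0, 1.9, -0.2, -2.8, 0.1, -0, 0, 0, 1.9, -0.1, -2.9, 0.2, -0.1, 0.1, 0, 1.9, -0.1, -2.9, 0.1, 0, 0.1, 0, 1.9, -0.2, -2.9, 0.1, 0, 0.1]
max 2.9 0.2 20
```

{"name": "move_arm", "arguments": {
  "deltas": [0,1.9,0,-2.9,0.1,0,0.1,0,2,0,-2.9,0.2,0,0.1,0,1.9,0,-2.9,0.1,0,0.1,0,1.9,0,-2.9,0.1,0,0.1,0,1.9,0,-2.9,0.2,0,0.1,0,2,0,-2.9,0.1,0,0.1,0,1.9,0,-2.9,0.2,0,0.1,0,1.9,0,-2.9,0.1,0,0.1,0,1.9,0,-2.9,0.1,0,0.1,0,2,0,-2.9,0.2,0,0]
}}

```text
t: 8.1
tcp_pos: [0.4751, -0.1967, 0.0793]
tool_rot: [0.646, 0.602, -0.341, 0.323]
force: [-0.7, -8.8, 15.8]
finger_gap: 0.1
```

Run:
```python
from h import *
print(hinge_now()); q=manip.sense(); print(q['force'],q['finger_gap'],q['q'])
rows(lin(cur(),tcp_for(-.118,.071,.6),10),0,dec=1)
snap('wrist','wrist8.png')
```

```text
(np.float64(-0.15802835918253713), np.float64(-0.003956055799392117), np.float64(0.07062300165228193), np.float64(0.5938399965378953), np.float64(85.52400891179776))
[-0.74394824 -8.76091543 15.77708019] 0.10014157731202074 [-0.87095299  0.74249155  1.64073944  0.42867263  1.23712952  0.52307171]
[0, 2.2, -0.3, -3.3, 0.1, 0, 0, 0, 2.2, -0.3, -3.4, 0.2, 0.1, 0.1, 0, 2.2, -0.3, -3.3, 0.1, 0, 0, 0, 2.3, -0.4, -3.3, 0.2, 0, 0.1, 0, 2.2, -0.3, -3.4, 0.1, 0.1, 0, 0, 2.2, -0.4, -3.3, 0.2, 0, 0.1, 0, 2.2, -0.3, -3.3, 0.1, 0, 0, 0, 2.2, -0.4, -3.4, 0.2, 0.1, 0.1, 0, 2.3, -0.4, -3.3, 0.1, 0, 0, 0, 2.2, -0.4, -3.3, 0.2, 0, 0.1]
max 3.4 0.2 10
```

View pics/wrist8.png

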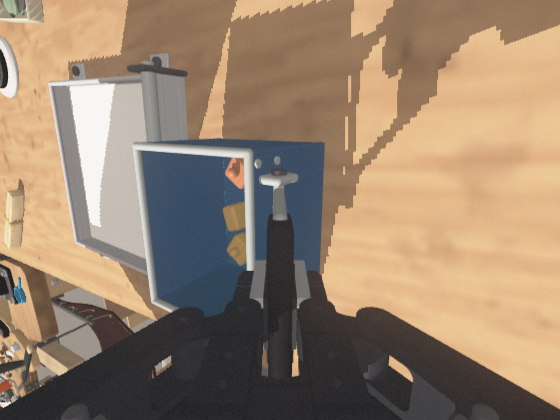

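Run:
```python
from h import *
rows(lin(cur(),tcp_for(-.119,.0725,.6,y0=-.003),10),0,dec=1)
```

```text
[0, 2, 0, -3.3, 0.1, 0, 0.1, 0, 2, -0, -3.2, 0.2, 0.1, 0, 0, 2, -0, -3.3, 0.1, -0, 0.1, 0, 2, -0, -3.2, 0.2, 0, 0, 0, 2, -0.1, -3.3, 0.1, 0, 0.1, 0, 2, -0, -3.3, 0.2, 0.1, 0, 0, 2, -0.1, -3.2, 0.1, 0, 0.1, 0, 2, -0.1, -3.3, 0.2, 0, 0, 0, 2, -0, -3.2, 0.1, 0.1, 0.1, 0, 2, -0.1, -3.3, 0.2, -0, 0]
max 3.3 0.2 10
```

{"name": "move_arm", "arguments": {
  "deltas": [0,1,0,-3.8,0.1,0,0.1,0,2,0,-3.3,0.2,0,0,0,2,0,-3.3,0.1,0,0.1,0,2,0,-3.2,0.2,0,0,0,2,0,-3.3,0.1,0,0.1,0,2,0,-3.3,0.2,0.1,0,0,2,0,-3.2,0.1,0,0.1,0,2,0,-3.3,0.2,0,0,0,2,0,-3.2,0.1,0,0.1,0,1,0,-1.6,0.2,0,0]
}}

```text
t: 9.15
tcp_pos: [0.4759, -0.1564, 0.0795]
tool_rot: [0.653, 0.597, -0.346, 0.312]
force: [-1.1, -2.7, 4.5]
finger_gap: 0.101
```

Run:
```python
from h import *
print(hinge_now()); q=manip.sense(); print(q['force'],q['finger_gap'],q['q'])
snap('wrist','wrist9.png');snap('side','side9.png');s=load('side9')
im=cv2.imread('pics/side9.png')[120:270,250:380]; cv2.imwrite('pics/d9.png',cv2.resize(im,None,fx=4,fy=4,interpolation=cv2.INTER_CUBIC))
```

```text
(np.float64(-0.11771905145468536), np.float64(-0.0010294013200872177), np.float64(0.07083760164904476), np.float64(0.6009934594485156), np.float64(85.2265270317514))
[-1.13912265 -2.71545628  4.53123889] 0.10085081673627563 [-0.82681467  0.72492587  1.70338551  0.46528674  1.18828172  0.55643157]
```

View pics/wrist9.png

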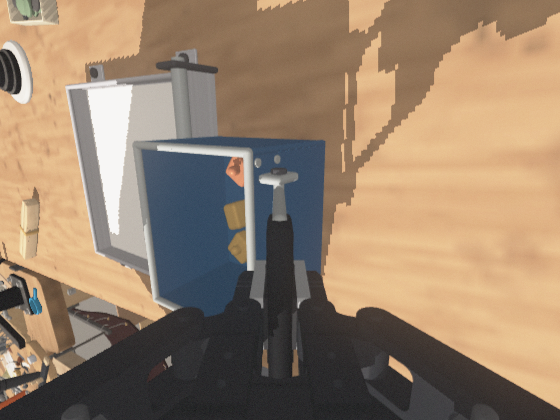

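View pics/d9.png

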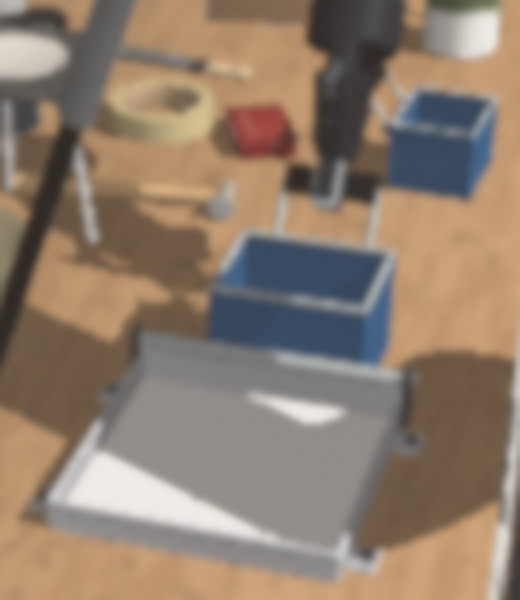

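Run:
```python
from h import *
s=load('wrist9')
im=cv2.imread('pics/wrist9.png')[50:320,60:270]; cv2.imwrite('pics/d10.png',cv2.resize(im,None,fx=2.8,fy=2.2*1,interpolation=cv2.INTER_CUBIC))
P=pts(s)
m=np.zeros(P.shape[:2],bool); m[120:310,120:262]=1
m&=(P[...,2]>.08)&(P[...,2]<.09)&(s['image'].min(-1)>120)
q=P[m]; d=(q-RAIL); x=d@EX; y=d@EY; print('rim x',np.percentile(x,[1,5,50,95,99]),'y',np.percentile(y,[1,99]),cv2.minAreaRect(np.stack([x,y],1).astype(np.float32)*1000))
r=(P[...,2]>.034)&(P[...,2]<.046); r[:60]=0;r[140:]=0;r[:,:160]=0;r[:,210:]=0; d=P[r]-RAIL; print('rail',np.c_[d@EX,d@EY,P[r][:,2]][::25].round(3))
f=x>np.percentile(x,90)
for k in (-.05,0,.05):
    w=abs(y-k)<.008; print(k,x[w].max(),x[w].min())
s=load('side9');P=pts(s); m=(P[...,2]>.076)&(P[...,2]<.092)&(s['image'].min(-1)>120)&(P[...,0]<.6)&(P[...,0]>.38)&(abs(P[...,1]+.09)<.08); d=P[m]-RAIL; print('side rim',np.percentile(d@EX,[1,50,99]),len(d))
```

```text
rim x [-0.11125153 -0.11071382 -0.06697552 -0.01159997 -0.01026457] y [-0.05922395  0.06007868] ((-60.5562744140625, 1.1214218139648438), (102.93570709228516, 121.14768981933594), 0.220317080616951)
rail [[-0.    -0.115  0.039]
 [-0.007 -0.114  0.036]
 [-0.009 -0.113  0.036]
 [-0.009 -0.113  0.035]
 [-0.008 -0.112  0.034]
 [-0.009 -0.111  0.035]
 [-0.009 -0.111  0.035]
 [ 0.006 -0.11   0.044]
 [ 0.007 -0.109  0.043]
 [ 0.01  -0.109  0.036]
 [-0.006 -0.107  0.039]
 [-0.006 -0.106  0.04 ]
 [-0.003 -0.104  0.04 ]
 [-0.009 -0.104  0.035]
 [-0.008 -0.102  0.037]
 [-0.006 -0.101  0.039]
 [-0.004 -0.1    0.04 ]
 [-0.001 -0.098  0.04 ]
 [-0.009 -0.098  0.036]
 [-0.007 -0.096  0.038]
 [-0.005 -0.095  0.04 ]
 [-0.002 -0.093  0.041]
 [-0.009 -0.093  0.036]
 [-0.009 -0.091  0.038]
 [-0.007 -0.09   0.039]
 [-0.005 -0.088  0.039]
 [-0.002 -0.087  0.041]
 [-0.009 -0.086  0.036]
 [-0.007 -0.085  0.039]
 [-0.006 -0.083  0.039]
 [-0.005 -0.082  0.041]
 [-0.002 -0.08   0.041]
 [-0.009 -0.08   0.035]
 [-0.008 -0.078  0.037]
 [-0.005 -0.077  0.039]
 [-0.005 -0.075  0.039]
 [-0.005 -0.074  0.041]
 [-0.001 -0.072  0.041]
 [-0.009 -0.072  0.035]
 [-0.007 -0.07   0.036]
 [-0.008 -0.069  0.039]
 [-0.006 -0.067  0.04 ]
 [-0.005 -0.066  0.041]
 [-0.001 -0.064  0.04 ]
 [ 0.001 -0.062  0.039]
 [-0.008 -0.062  0.036]
 [-0.009 -0.06   0.037]
 [-0.008 -0.059  0.038]]
-0.05 -0.009934281808684968 -0.11184132699432392
0 -0.009816083691793818 -0.11147227825641255
0.05 -0.009386461672858814 -0.03866594110919993
side rim [-0.1336569  -0.10186446 -0.00607869] 177
```

View pics/d10.png

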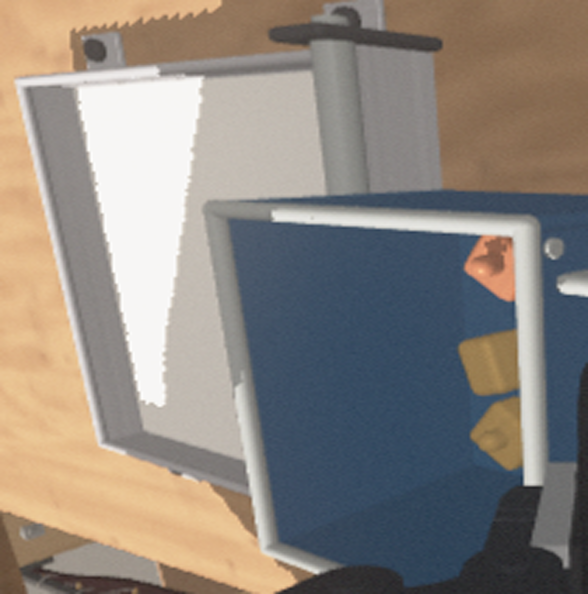

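Run:
```python
from h import *
s=load('scene0');P=pts(s)
print('lampbase',ray(s,177,263,.01),P[263,177]); print('head',[P[v,u].round(2) for u,v in ((100,205),(85,190),(125,215),(100,180))]); print('arm',[P[v,u].round(2) for u,v in ((150,235),(160,247),(140,227))])
s=load('side0');P=pts(s); print([P[v,u].round(2) for u,v in ((300,60),(330,65),(290,100),(275,150),(255,210))])
# exact plan check
for k in range(0,58,6):
    t=np.radians(k);print(k,-(6+36*np.sin(t))/np.cos(t))
```

```text
lampbase [0.65092514 0.34455035 0.01      ] [0.63730868 0.34557295 0.03052009]
head [array([0.41, 0.45, 0.63]), array([0.45, 0.46, 0.64]), array([0.4 , 0.42, 0.59]), array([0.46, 0.43, 0.63])]
arm [array([0.55, 0.39, 0.32]), array([0.59, 0.38, 0.21]), array([0.53, 0.4 , 0.39])]
[array([0.45, 0.49, 0.61]), array([0.41, 0.47, 0.6 ]), array([0.48, 0.43, 0.53]), array([ 0.73, -0.5 ,  0.  ]), array([ 0.69, -0.04,  0.  ])]
0 -6.0
6 -9.81680214694545
12 -13.786079789310971
18 -18.00588240981423
24 -22.596050342143585
30 -27.71281292110203
36 -33.57193887319173
42 -40.488341972360494
48 -48.94890983303859
54 -59.75755883718672
```

```bash
cat >> h.py <<'E'
def hin1(deg,m=4.):
    t=np.radians(deg); c,s=np.cos(t),np.sin(t); xh=-(6+36*s)/c-m
    return (xh-108*c+70*s)/1000,(108*s+70*c)/1000
def hin2(deg,d=40.):
    t=np.radians(deg); c,s=np.cos(t),np.sin(t)
    return (-114*c+(70-d)*s)/1000,(36+114*s+(70-d)*c)/1000
E
python3 - <<'E'
from h import *
n=30; k=np.arange(1,n+1)/n; th=57*(k-np.sin(2*np.pi*k)/(2*np.pi)*.7)
way=[tcp_for(*hin1(a),.6-.25*a/57,y0=-.001) for a in th]
print(np.round(th,1)); rows(way,0,dec=1); print(hin1(57),way[-1][0])
E
```

```text
[ 0.6  1.2  2.   2.9  4.   5.4  7.   8.9 11.1 13.5 16.2 19.1 22.1 25.3
 28.5 31.7 34.9 37.9 40.8 43.5 45.9 48.1 50.  51.6 53.  54.1 55.  55.8
 56.4 57. ]
[0, -0.4, -0, -0, -0.1, -0.2, 0.3, 0, -0.7, -0, -1.1, -0, -0.2, 0, 0, -0.9, -0, -1.2, -0, -0.2, 0, 0, -1, -0, -1.5, -0, -0.2, 0, 0, -1.3, -0, -1.8, -0, -0.3, 0, 0, -1.5, -0, -2.2, -0, -0.3, 0, 0, -1.7, -0, -2.7, -0, -0.5, 0, 0, -1.8, -0, -3.2, -0, -0.4, 0, 0, -2.1, -0.1, -3.6, -0, -0.6, 0, 0, -2.1, 0, -4.1, -0, -0.6, 0]
[0, -2.1, 0, -4.4, -0, -0.7, 0, 0, -2.1, 0, -4.8, -0, -0.7, 0, 0, -2, 0, -5, -0, -0.8, 0, 0, -1.8, 0, -5, -0, -0.8, 0, 0, -1.5, 0, -5, -0, -0.8, 0, 0, -1.3, 0, -4.8, -0, -0.8, 0, 0, -1.1, 0, -4.5, -0, -0.8, 0, 0, -0.8, 0, -4.1, -0, -0.7, 0, 0, -0.6, 0, -3.5, -0, -0.8, 0.1, 0, -0.4, 0, -3, -0, -0.6, -0]
[0, -0.3, 0, -2.4, -0, -0.6, -0, 0, -0.2, 0, -1.9, -0, -0.6, -0, 0, -0.2, 0, -1.3, -0, -0.5, -0, 0, -0, 0, -1, -0, -0.4, -0, 0, -0.1, 0, -0.6, -0, -0.3, -0, 0, -0.1, 0, -0.3, -0, -0.3, -0, 0, -0, 0, -0.2, -0, -0.2, -0, 0, -0.1, 0, -0.1, -0, -0.2, -0, 0, 0, 0, -0, -0, -0.2, -0, 0, -0, 0, 0, -0, -0.1, -0]
max 5.0 0.8 30
(np.float64(-0.07056568547542821), np.float64(0.1287011537891577)) [ 0.48048452 -0.10646048  0.13888269]
```

{"name": "move_arm", "arguments": {
  "deltas": [0,0,0,0,0,0,0,0,0,0,0,0,0,0,0,0,0,0,0,0,0]
}}

```text
t: 9.55
tcp_pos: [0.4758, -0.1562, 0.0794]
tool_rot: [0.653, 0.597, -0.346, 0.312]
force: [2.0, -0.8, 3.9]
finger_gap: 0.108
```

{"name": "move_arm", "arguments": {
  "deltas": [0,-0.4,0,0,0,-0.2,0.3,0,-0.7,0,-1.1,0,-0.2,0,0,-0.9,0,-1.2,0,-0.2,0,0,-1,0,-1.5,0,-0.2,0,0,-1.3,0,-1.8,0,-0.3,0,0,-1.5,0,-2.2,0,-0.3,0,0,-1.7,0,-2.7,0,-0.5,0,0,-1.8,0,-3.2,0,-0.4,0,0,-2.1,-0.1,-3.6,0,-0.6,0,0,-2.1,0,-4.1,0,-0.6,0]
}}

```text
t: 10.55
tcp_pos: [0.4767, -0.1459, 0.1026]
tool_rot: [0.643, 0.586, -0.366, 0.331]
force: [-0.2, -0.6, -2.9]
finger_gap: 0.098
```

Run:
```python
from h import *
print(hinge_now(),hin1(13.5)); q=manip.sense(); print(q['force'],q['finger_gap'])
snap('side','side11.png');im=cv2.imread('pics/side11.png')[100:260,250:390]; cv2.imwrite('pics/d11.png',cv2.resize(im,None,fx=3.6,fy=3.6,interpolation=cv2.INTER_CUBIC))
```

```text
(np.float64(-0.10785856901202724), np.float64(-0.000880825197034847), np.float64(0.09346935640020569), np.float64(0.5390088940842799), np.float64(84.76672593852415)) (np.float64(-0.10748810242191112), np.float64(0.09327799372427514))
[-0.15174612 -0.60256575 -2.89365587] 0.09784108654390852
```

View pics/d11.png

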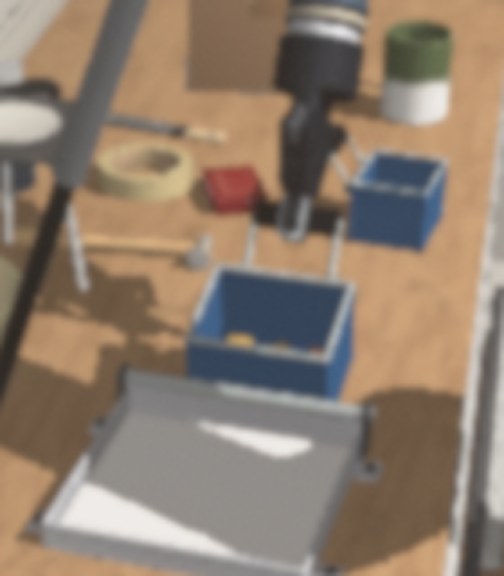

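The bin is tilting as planned, with the tool carrying about 2.9 N, roughly half the bin's weight. I'll continue.

{"name": "move_arm", "arguments": {
  "deltas": [0,-2.1,0,-4.4,0,-0.7,0,0,-2.1,0,-4.8,0,-0.7,0,0,-2,0,-5,0,-0.8,0,0,-1.8,0,-5,0,-0.8,0,0,-1.5,0,-5,0,-0.8,0,0,-1.3,0,-4.8,0,-0.8,0,0,-1.1,0,-4.5,0,-0.8,0,0,-0.8,0,-4.1,0,-0.7,0,0,-0.6,0,-3.5,0,-0.8,0,0,-0.4,0,-3,0,-0.6,0]
}}

```text
t: 11.6
tcp_pos: [0.4798, -0.1135, 0.1349]
tool_rot: [0.618, 0.563, -0.407, 0.369]
force: [-0.2, 0.1, -4.1]
finger_gap: 0.106
```

{"name": "move_arm", "arguments": {
  "deltas": [0,-0.3,0,-2.4,0,-0.6,0,0,-0.2,0,-1.9,0,-0.6,0,0,-0.2,0,-1.3,0,-0.5,0,0,0,0,-1,0,-0.4,0,0,-0.1,0,-0.6,0,-0.3,0,0,-0.1,0,-0.3,0,-0.3,0,0,0,0,-0.2,0,-0.2,0,0,-0.1,0,-0.1,0,-0.2,0,0,0,0,0,0,-0.2,0]
}}

```text
t: 12.5
tcp_pos: [0.4806, -0.1074, 0.1389]
tool_rot: [0.606, 0.552, -0.424, 0.385]
force: [-2.3, -3.1, 1.1]
finger_gap: 0.104
```

Run:
```python
from h import *
print(hinge_now(),hin1(57)); q=manip.sense(); print(q['force'],q['finger_gap'])
snap('wrist','wrist12.png');snap('side','side12.png');im=cv2.imread('pics/side12.png')[100:260,250:390]; cv2.imwrite('pics/d12.png',np.hstack([cv2.resize(im,(380,420),interpolation=cv2.INTER_CUBIC),cv2.resize(cv2.imread('pics/wrist12.png'),(420,420))]))
```

```text
(np.float64(-0.07149155108497503), np.float64(-0.0012069650195455242), np.float64(0.1286896219285306), np.float64(0.35055280021565804), np.float64(84.8172878459265)) (np.float64(-0.07056568547542821), np.float64(0.1287011537891577))
[-2.32537463 -3.05621982  1.10319956] 0.10376329329733433
```

View pics/d12.png

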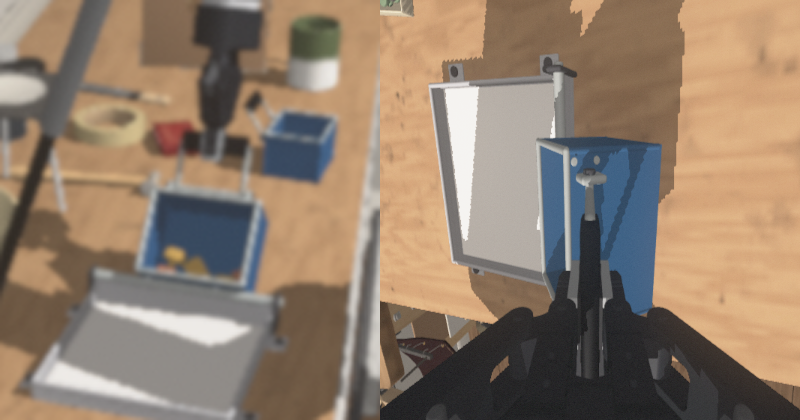

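Run:
```python
from h import *
h0=np.array([-.0715,.1287]); h1=np.array(hin2(57))+np.array([-.0016,.0025])
way=[tcp_for(*(h0+(h1-h0)*k+np.array([-.0016,.0025])*min(1,4*k)*(1-k)),.35,y0=-.001) for k in (np.arange(1,13)/12)]
e=rows(way,0,dec=1)
n=35;k=np.arange(1,n+1)/n; k=k-np.sin(2*np.pi*k)/(2*np.pi)*.7
way=[tcp_for(*(np.array(hin2(57+63*a))+np.array([-.0016,.0025])*(1-a)),.35-.35*a,y0=-.001) for a in k]
print((57+63*k).round()); rows(way,0,start=e,dec=1); print(way[-1][0],hin2(120))
```

```text
[0, -1.6, -0.3, -3, -0.1, -0, 0.1, 0, -1.5, 0, -3, -0, -0, -0, 0, -1.3, 0, -3.1, -0, -0, -0, 0, -0.6, 0, -3.3, -0, -0, -0, 0, -0.5, 0, -3.2, -0, -0, -0, 0, -0.5, 0, -3.3, -0, -0, -0, 0, -0.5, 0, -3.2, -0, -0, -0, 0, -0.5, 0, -3.3, -0, -0, -0, 0, -0.5, 0, -3.3, -0, -0, -0, 0, -0.6, 0, -3.2, -0, -0, -0]
[0, -0.5, 0, -3.3, -0, -0, -0, 0, -0.5, 0, -3.2, -0, -0, -0]
max 3.3 0.1 12
[ 58.  58.  59.  60.  61.  62.  63.  64.  66.  68.  70.  73.  75.  78.
  81.  84.  87.  90.  93.  96.  99. 102. 104. 107. 109. 111. 113. 114.
 115. 116. 117. 118. 119. 119. 120.]
[0, 0.1, 0, -1.2, -0, -0.2, -0, 0, 0, 0, -1.2, -0, -0.2, -0, 0, 0.1, 0, -1.5, -0, -0.2, -0, 0, 0.2, 0, -1.6, -0, -0.2, -0, 0, 0.2, 0, -2, -0, -0.3, -0, 0, 0.2, 0, -2.4, -0, -0.4, -0, 0, 0.3, 0, -2.8, -0, -0.4, -0, 0, 0.5, 0, -3.2, -0, -0.5, -0, 0, 0.5, 0, -3.7, -0, -0.5, -0, 0, 0.7, 0, -4.2, -0, -0.7, -0]
[0, 1, 0, -4.6, -0, -0.7, -0, 0, 1.1, 0, -5.1, -0, -0.7, -0, 0, 1.4, 0, -5.4, -0, -0.9, -0, 0, 1.6, 0, -5.6, -0, -0.8, -0, 0, 2, 0, -6, -0, -0.9, -0, 0, 2.2, 0, -6, -0, -1, -0, 0, 2.4, 0, -6.1, -0, -1, -0, 0, 2.7, 0, -6, -0, -0.9, -0, 0, 2.8, 0, -5.9, -0, -1, -0, 0, 3, 0, -5.7, -0, -1, -0]
[0, 3.1, 0, -5.4, -0, -0.9, -0, 0, 3.1, 0, -5.1, -0, -0.8, -0, 0, 3, -0, -4.7, -0, -0.9, -0, 0, 3, -0, -4.3, -0, -0.7, -0, 0, 2.8, -0, -3.8, -0, -0.7, -0, 0, 2.5, -0, -3.3, -0, -0.7, -0, 0, 2.4, -0, -3, -0, -0.5, -0, 0, 2.1, -0, -2.5, -0, -0.5, -0, 0, 1.8, -0, -2.2, -0, -0.4, -0, 0, 1.6, -0, -1.8, -0, -0.4, -0]
[0, 1.3, -0, -1.5, -0, -0.3, -0, 0, 1.2, -0, -1.2, -0, -0.2, -0, 0, 0.9, -0, -1.1, -0, -0.2, -0, 0, 0.9, -0, -0.9, -0, -0.2, -0, 0, 0.8, -0, -0.8, -0, -0.2, -0]
max 6.1 1.0 35
[0.49523273 0.05102603 0.1307269 ] (np.float64(0.08298076211353313), np.float64(0.11972689603142601))
```

{"name": "move_arm", "arguments": {
  "deltas": [0,-1.6,0,-3,0,0,0,0,-1.5,0,-3,0,0,0,0,-1.3,0,-3.1,0,0,0,0,-0.6,0,-3.3,0,0,0,0,-0.5,0,-3.3,0,0,0,0,-0.5,0,-3.3,0,0,0,0,-0.5,0,-3.3,0,0,0,0,-0.5,0,-3.3,0,0,0,0,-0.5,0,-3.3,0,0,0,0,-0.6,0,-3.2,0,0,0]
}}

```text
t: 13.6
tcp_pos: [0.4832, -0.0796, 0.1575]
tool_rot: [0.606, 0.552, -0.424, 0.385]
force: [-0.1, -0.7, -4.7]
finger_gap: 0.102
```

{"name": "move_arm", "arguments": {
  "deltas": [0,-0.5,0,-3.3,0,0,0,0,-0.5,0,-3.2,0,0,0,0,0,0,0,0,0,0]
}}

```text
t: 13.9
tcp_pos: [0.4837, -0.0736, 0.1608]
tool_rot: [0.606, 0.552, -0.424, 0.385]
force: [-0.6, 0.4, -4.0]
finger_gap: 0.106
```

Run:
```python
from h import *
print(hinge_now(),hin2(57)); q=manip.sense(); print(q['force'],q['finger_gap'])
snap('wrist','wrist13.png');snap('side','side13.png');im=cv2.imread('pics/side13.png')[100:260,250:390]; cv2.imwrite('pics/d13.png',np.hstack([cv2.resize(im,(380,420),interpolation=cv2.INTER_CUBIC),cv2.resize(cv2.imread('pics/wrist13.png'),(420,420))]))
```

```text
(np.float64(-0.03748823342476746), np.float64(-0.001128504718689907), np.float64(0.15066930672810136), np.float64(0.35169420845298077), np.float64(84.86855052673171)) (np.float64(-0.03692873295335037), np.float64(0.14794761579622914))
[-0.55091175  0.36054153 -3.98819912] 0.10573633718274292
```

View pics/d13.png

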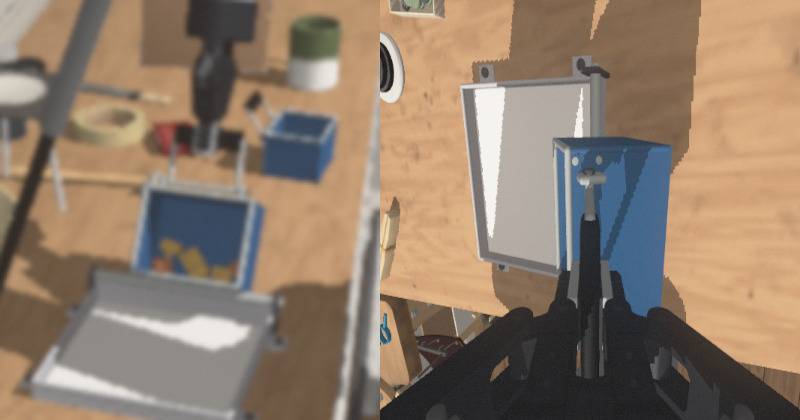

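The bin hangs nose-down at the rail with about 4–5 N on the tool. Next I roll it over.

{"name": "move_arm", "arguments": {
  "deltas": [0,0.1,0,-1.2,0,-0.2,0,0,0,0,-1.2,0,-0.2,0,0,0.1,0,-1.5,0,-0.2,0,0,0.2,0,-1.6,0,-0.2,0,0,0.2,0,-2,0,-0.3,0,0,0.2,0,-2.4,0,-0.4,0,0,0.3,0,-2.8,0,-0.4,0,0,0.5,0,-3.2,0,-0.5,0,0,0.5,0,-3.7,0,-0.5,0,0,0.7,0,-4.2,0,-0.7,0]
}}

```text
t: 15.0
tcp_pos: [0.486, -0.0504, 0.1655]
tool_rot: [0.592, 0.539, -0.443, 0.402]
force: [-0.1, -1.4, -2.3]
finger_gap: 0.107
```

Run:
```python
from h import *
print(hinge_now(),hin2(68)); q=manip.sense(); print(q['force'],q['finger_gap'])
snap('side','side14.png');im=cv2.imread('pics/side14.png')[100:260,250:390]; cv2.imwrite('pics/d14.png',cv2.resize(im,(380,420),interpolation=cv2.INTER_CUBIC))
```

```text
(np.float64(-0.015074420290196356), np.float64(-0.001212126751866674), np.float64(0.15510280848518543), np.float64(0.28767587699246644), np.float64(84.94191177429772)) (np.float64(-0.014889636012410343), np.float64(0.15293715722309112))
[-0.11988269 -1.40810849 -2.29486973] 0.10668385182944026
```

View pics/d14.png

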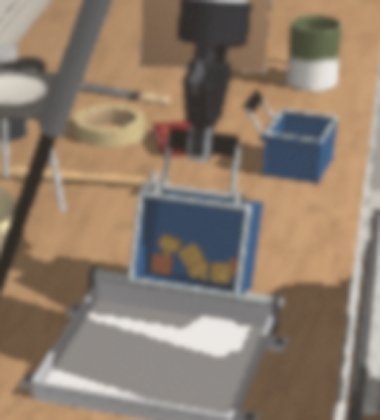

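Run:
```python
from h import *
s=load('side14')
def W(x,y,z): return RAIL+EX*x+EY*y+np.array([0,0,z])
def crop(p): return ((p-[250,100])*[380/140,420/160]).round()
hx,hz=-.0151,.1551
for th in (60,68,75):
    t=np.radians(th);bx=np.array([np.cos(t),-np.sin(t)]);bz=np.array([np.sin(t),np.cos(t)]);h=np.array([hx,hz])
    lip=h+.108*bx+.015*bz; top=h+.008*bx+.015*bz
    print(th,[crop(pix(s,W(lip[0],y,lip[1]))) for y in (.06,-.06)],[crop(pix(s,W(top[0],y,top[1]))) for y in (.06,-.06)])
print([crop(pix(s,W(0,y,.042))) for y in (.1,-.1)])
im=cv2.imread('pics/side14.png')[140:240,290:370]; cv2.imwrite('pics/d15.png',cv2.resize(im,None,fx=6,fy=6,interpolation=cv2.INTER_CUBIC))
```

```text
60 [array([230., 294.]), array([121., 277.])] [array([245., 203.]), array([135., 187.])]
68 [array([233., 295.]), array([124., 278.])] [array([245., 204.]), array([135., 189.])]
75 [array([235., 294.]), array([127., 277.])] [array([245., 206.]), array([135., 191.])]
[array([276., 298.]), array([100., 270.])]
```

View pics/d15.png

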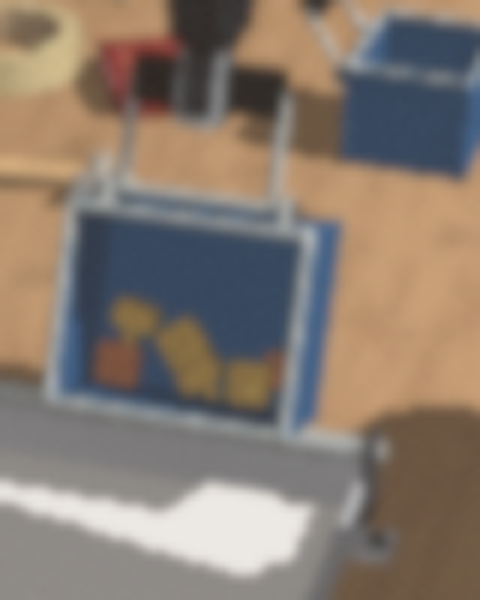

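{"name": "move_arm", "arguments": {
  "deltas": [0,1,0,-4.6,0,-0.7,0,0,1.1,0,-5.1,0,-0.7,0,0,1.4,0,-5.4,0,-0.9,0,0,1.6,0,-5.6,0,-0.8,0,0,2,0,-6,0,-0.9,0,0,2.2,0,-6,0,-1,0,0,2.4,0,-6.1,0,-1,0,0,2.7,0,-6,0,-0.9,0,0,2.8,0,-5.9,0,-1,0,0,3,0,-5.7,0,-1,0]
}}

```text
t: 16.05
tcp_pos: [0.4917, 0.0091, 0.1582]
tool_rot: [0.556, 0.507, -0.488, 0.443]
force: [0.0, 0.3, -0.5]
finger_gap: 0.102
```

Run:
```python
from h import *
print(hinge_now(),hin2(96)); q=manip.sense(); print(q['force'],q['finger_gap'],q['q'])
snap('wrist','wrist16.png');snap('side','side16.png');im=cv2.imread('pics/side16.png')[100:260,250:390]; cv2.imwrite('pics/d16.png',np.hstack([cv2.resize(im,(380,420),interpolation=cv2.INTER_CUBIC),cv2.resize(cv2.imread('pics/wrist16.png'),(420,420))]))
```

```text
(np.float64(0.04273643718563633), np.float64(-0.0013655614384356042), np.float64(0.1473368686350421), np.float64(0.13255807146405776), np.float64(85.19784065109629)) (np.float64(0.04175190167356071), np.float64(0.14623964217395355))
[ 0.03972207  0.27112748 -0.48005562] 0.10181213857749782 [-0.29639424  0.42536275  1.82232056  0.16207902  0.92837583  1.26971045]
```

View pics/d16.png

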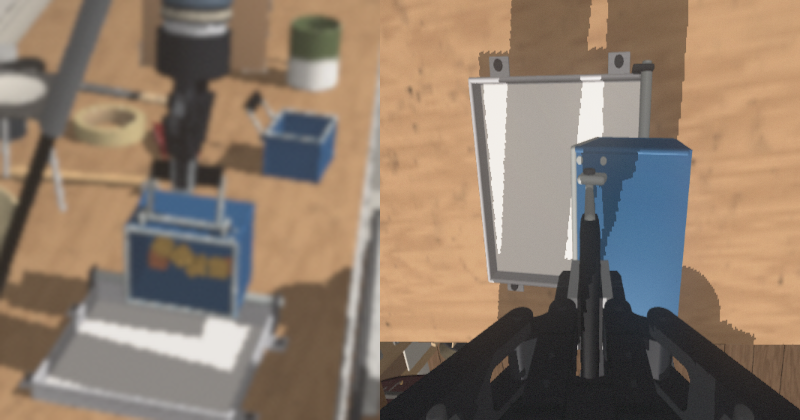

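{"name": "move_arm", "arguments": {
  "deltas": [0,3.1,0,-5.4,0,-0.9,0,0,3.1,0,-5.1,0,-0.8,0,0,3,0,-4.7,0,-0.9,0,0,3,0,-4.3,0,-0.7,0,0,2.8,0,-3.8,0,-0.7,0,0,2.5,0,-3.3,0,-0.7,0,0,2.4,0,-3,0,-0.5,0,0,2.1,0,-2.5,0,-0.5,0,0,1.8,0,-2.2,0,-0.4,0,0,1.6,0,-1.8,0,-0.4,0]
}}

```text
t: 17.15
tcp_pos: [0.4952, 0.0462, 0.1356]
tool_rot: [0.528, 0.481, -0.519, 0.471]
force: [-0.1, 0.1, 0.3]
finger_gap: 0.106
```

{"name": "move_arm", "arguments": {
  "deltas": [0,1.3,0,-1.5,0,-0.3,0,0,1.2,0,-1.2,0,-0.2,0,0,0.9,0,-1.1,0,-0.2,0,0,0.9,0,-0.9,0,-0.2,0,0,0.8,0,-0.8,0,-0.2,0,0,0,0,0,0,0,0]
}}

```text
t: 17.75
tcp_pos: [0.4956, 0.0517, 0.1307]
tool_rot: [-0.523, -0.476, 0.523, -0.475]
force: [-0.6, 0.7, 0.0]
finger_gap: 0.105
```

Run:
```python
from h import *
print(hinge_now(),hin2(120)); q=manip.sense(); print(q['force'],q['finger_gap'],q['q'])
snap('wrist','wrist17.png');snap('side','side17.png');im=cv2.imread('pics/side17.png')[100:260,250:390]; cv2.imwrite('pics/d17.png',np.hstack([cv2.resize(im,(380,420),interpolation=cv2.INTER_CUBIC),cv2.resize(cv2.imread('pics/wrist17.png'),(420,420))]))
```

```text
(np.float64(0.08366846804933253), np.float64(-0.0012647679444821654), np.float64(0.1196821738603856), np.float64(0.0005116365060136009), np.float64(160.33993499147343)) (np.float64(0.08298076211353313), np.float64(0.11972689603142601))
[-0.55766383  0.72297322  0.01473521] 0.10513671474094853 [-1.21056293e-01  4.76878965e-01  1.82197050e+00  6.09677410e-04
  8.44762428e-01  1.54402580e+00]
```

View pics/d17.png

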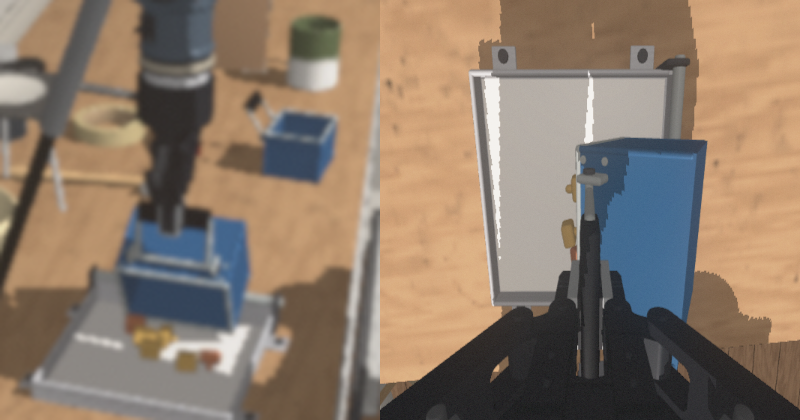

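Run:
```python
from h import *
snap('side','side18.png');s=load('side18')
im=cv2.imread('pics/side18.png')[170:270,260:370]; cv2.imwrite('pics/d18.png',cv2.resize(im,None,fx=6,fy=6,interpolation=cv2.INTER_CUBIC))
s=load('wrist17');P=pts(s)
# back wall of bin plane (now facing up): blue, fit normal
h=cv2.cvtColor(s['image'],cv2.COLOR_RGB2HSV); m=(h[...,0]>95)&(h[...,0]<120)&(h[...,1]>100)&(P[...,2]>.03)&(P[...,0]>.4)
q=P[m]; d=q-RAIL; X=np.c_[d@EX,d@EY,q[:,2]]
print(len(X)); 
# two faces: back wall & underside; split by local normal
from scipy.spatial import cKDTree
idx=np.random.RandomState(0).choice(len(X),300); t=cKDTree(X); an=[]
for i in idx:
    w=X[t.query_ball_point(X[i],.012)]
    if len(w)<15: continue
    n=np.linalg.svd(w-w.mean(0))[2][2]; n*=np.sign(n[2]); an.append(np.degrees(np.arctan2(n[0],n[2])))
print(np.histogram(an,bins=np.arange(-90,91,15)), np.median([a for a in an if abs(a)<60]))
```

```text
18749
(array([  0,   7,   1,   1,   0,   1,   6, 284,   0,   0,   0,   0]), array([-90, -75, -60, -45, -30, -15,   0,  15,  30,  45,  60,  75,  90])) 27.813173445764466
```

View pics/d18.png

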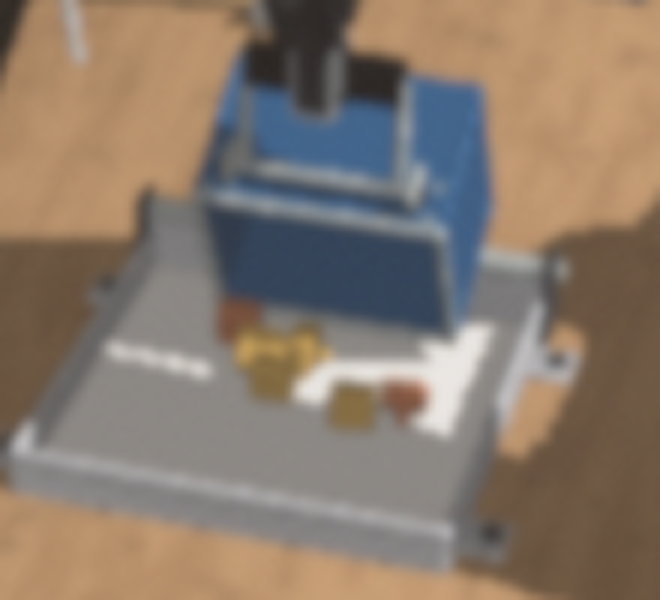

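Tilt measures 118°. All six heads are visible in the tray: copper at (238,320) and (403,398) in the crop, brass at (255,350), (310,345), (270,378) and (350,405). The mouth looks empty. I'll hold briefly, then roll back.

Run:
```python
from h import *
n=36;k=np.arange(1,n+1)/n; k=1-(k-np.sin(2*np.pi*k)/(2*np.pi)*.7)
off=np.array([-.0016,.0025])
way=[tcp_for(*(np.array(hin2(57+63*a))+off*(1-a)),.35-.35*a,y0=-.001) for a in k]
way=[(cur()[0],cur()[1])]*4+way
e=rows(way,0,dec=1)
h1=np.array(hin2(57))+off; h2=np.array(hin1(57,8.))
n=14
e=rows([tcp_for(*(h1+(h2-h1)*a),.35,y0=-.001) for a in np.arange(1,n+1)/n],0,start=e,dec=1)
n=34;k=np.arange(1,n+1)/n; k=1-(k-np.sin(2*np.pi*k)/(2*np.pi)*.8)
way=[tcp_for(*hin1(57*a,8+17*(1-a)),.6-.25*a,y0=-.001) for a in k]
rows(way,0,start=e,dec=1); print(hin1(0,25))
```

```text
[0, 0, 0, 0, 0, 0, 0, 0, 0, 0, 0, 0, 0, 0, 0, 0, 0, 0, 0, 0, 0, 0, 0, 0, 0, 0, 0, 0, 0, -0.8, -0.3, 1.4, -0.1, 0.1, 0.1, 0, -0.8, 0, 0.9, 0, 0.2, 0, 0, -0.9, 0, 1, 0, 0.2, 0, 0, -1.1, 0, 1.2, 0, 0.2, 0, 0, -1.3, 0, 1.5, 0, 0.3, 0, 0, -1.5, 0, 1.7, 0, 0.4, 0]
[0, -1.7, 0, 2, 0, 0.4, 0, 0, -2, 0, 2.4, 0, 0.4, 0, 0, -2.2, 0, 2.8, 0, 0.5, 0, 0, -2.4, 0, 3.2, 0, 0.6, 0, 0, -2.6, 0, 3.6, 0, 0.7, 0, 0, -2.8, 0, 4, 0, 0.7, 0, 0, -2.8, 0, 4.5, 0, 0.8, 0, 0, -3, 0, 4.8, 0, 0.8, 0, 0, -2.9, -0, 5.2, 0, 0.9, 0, 0, -2.8, -0, 5.5, 0, 0.9, 0]
[0, -2.8, -0, 5.7, 0, 0.9, 0, 0, -2.6, -0, 5.9, 0, 1, 0, 0, -2.4, -0, 5.9, 0, 0.9, 0, 0, -2.1, -0, 6, 0, 1, 0, 0, -2, -0, 5.8, 0, 0.9, 0, 0, -1.6, -0, 5.7, 0, 0.8, 0, 0, -1.5, -0, 5.5, 0, 0.9, 0, 0, -1.2, -0, 5.1, 0, 0.8, 0, 0, -0.9, -0, 4.8, 0, 0.7, 0, 0, -0.8, -0, 4.4, 0, 0.6, 0]
[0, -0.6, -0, 3.9, 0, 0.6, 0, 0, -0.5, -0, 3.5, 0, 0.6, 0, 0, -0.4, -0, 3.1, 0, 0.4, 0, 0, -0.3, -0, 2.6, 0, 0.4, 0, 0, -0.2, -0, 2.2, 0, 0.3, 0, 0, -0.1, -0, 1.9, 0, 0.3, 0, 0, -0.2, -0, 1.6, 0, 0.3, 0, 0, -0.1, -0, 1.4, 0, 0.2, 0, 0, -0, -0, 1.2, 0, 0.1, 0, 0, -0.1, -0, 1.2, 0, 0.
[... 702 characters left out ...]
 3.2, 0, 0.6, 0, 0, 0.2, -0, 3.6, 0, 0.7, 0, 0, 0.3, -0, 4.2, 0, 0.6, 0, 0, 0.5, -0, 4.7, 0, 0.8, 0, 0, 0.6, -0, 5, 0, 0.7, 0, 0, 0.9, -0, 5.3, 0, 0.8, 0, 0, 1.1, -0, 5.4, 0, 0.7, 0, 0, 1.3, -0, 5.5, -0, 0.8, 0, 0, 1.5, -0, 5.4, -0, 0.7, 0]
[0, 1.6, -0, 5.2, -0, 0.7, 0, 0, 1.6, -0, 4.9, -0, 0.6, 0, 0, 1.7, -0, 4.6, -0, 0.6, 0, 0, 1.7, -0, 4.1, -0, 0.6, 0, 0, 1.6, -0, 3.7, -0, 0.5, 0, 0, 1.4, -0, 3.2, -0, 0.4, 0, 0, 1.3, -0, 2.7, -0, 0.3, 0, 0, 1.2, -0, 2.2, -0, 0.3, 0, 0, 0.9, -0, 1.9, -0, 0.3, 0, 0, 0.8, -0, 1.4, -0, 0.2, 0]
[0, 0.6, -0, 1.2, -0, 0.1, 0, 0, 0.5, -0, 0.8, -0, 0.2, 0, 0, 0.4, -0, 0.8, -0, 0, 0, 0, 0.3, -0, 0.6, -0, 0.1, 0]
max 5.5 0.8 34
(np.float64(-0.139), np.float64(0.07))
```

{"name": "move_arm", "arguments": {
  "deltas": [0,0,0,0,0,0,0,0,0,0,0,0,0,0,0,0,0,0,0,0,0,0,0,0,0,0,0,0,0,-0.8,0,1.2,0,0.1,0,0,-0.8,0,0.9,0,0.2,0,0,-0.9,0,1,0,0.2,0,0,-1.1,0,1.2,0,0.2,0,0,-1.3,0,1.5,0,0.3,0,0,-1.5,0,1.7,0,0.4,0]
}}

```text
t: 18.9
tcp_pos: [0.4949, 0.0443, 0.1374]
tool_rot: [0.53, 0.482, -0.517, 0.469]
force: [-0.0, 4.3, 2.4]
finger_gap: 0.106
```

{"name": "move_arm", "arguments": {
  "deltas": [0,-1.7,0,2,0,0.4,0,0,-2,0,2.4,0,0.4,0,0,-2.2,0,2.8,0,0.5,0,0,-2.4,0,3.2,0,0.6,0,0,-2.6,0,3.6,0,0.7,0,0,-2.8,0,4,0,0.7,0,0,-2.8,0,4.5,0,0.8,0,0,-3,0,4.8,0,0.8,0,0,-2.9,0,5.2,0,0.9,0,0,-2.8,0,5.5,0,0.9,0]
}}

```text
t: 19.9
tcp_pos: [0.4913, 0.0052, 0.1608]
tool_rot: [0.56, 0.509, -0.484, 0.439]
force: [-0.5, 5.2, 12.5]
finger_gap: 0.105
```

Run:
```python
from h import *
print(hinge_now()); q=manip.sense(); print(q['force'],q['finger_gap'])
snap('side','side19.png');im=cv2.imread('pics/side19.png')[130:270,260:370]; cv2.imwrite('pics/d19.png',cv2.resize(im,None,fx=4.2,fy=4.2,interpolation=cv2.INTER_CUBIC))
```

```text
(np.float64(0.03897164935653263), np.float64(-0.0013819470455220995), np.float64(0.14996970024450232), np.float64(0.14541829013476756), np.float64(85.05423911197927))
[-0.52524602  5.24503453 12.53226307] 0.10531479324275371
```

View pics/d19.png

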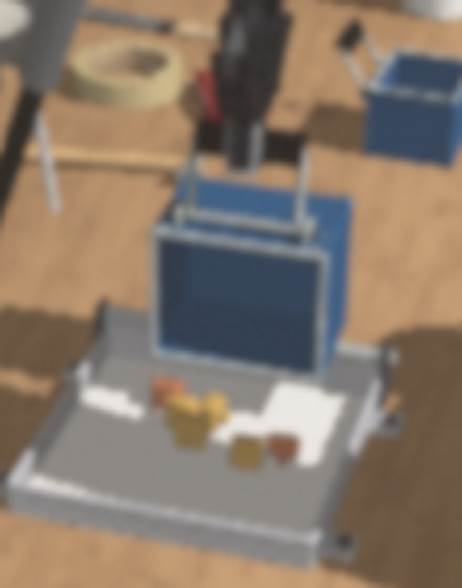

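Bin is empty. The tool is pressing down with about 12 N on the way back, so I'll replan the rest slightly higher.

Run:
```python
from h import *
k=np.arange(1,21)/20; k=1-k
off=np.array([-.0016,.0065])
way=[tcp_for(*(np.array(hin2(57+39*a))+off*(1-a)+np.array([0,.005])*min(1,(1-a)*5)*a),.35*(1-a)+.145*a,y0=-.001) for a in k]
e=rows(way,0,dec=1)
h1=np.array(hin2(57))+off; h2=np.array(hin1(57,8.))
n=16
e=rows([tcp_for(*(h1+(h2-h1)*a),.35,y0=-.001) for a in np.arange(1,n+1)/n],0,start=e,dec=1)
```

```text
[0, 1.1, -0.9, 0, -0.2, 0.6, 0, 0, -3.2, 0, 3.6, 0, 0.6, 0, 0, -3, 0, 3.6, 0, 0.6, 0, 0, -2.8, 0, 3.7, 0, 0.6, 0, 0, -1.6, 0, 3.9, 0, 0.6, 0, 0, -1.5, 0, 4, 0, 0.6, 0, 0, -1.5, 0, 3.9, 0, 0.5, 0, 0, -1.4, 0, 4, 0, 0.6, 0, 0, -1.2, -0, 4.1, 0, 0.6, 0, 0, -1.2, -0, 4, 0, 0.6, 0]
[0, -1.1, -0, 4.1, 0, 0.6, 0, 0, -1, -0, 4.1, 0, 0.6, 0, 0, -0.9, -0, 4.1, 0, 0.6, 0, 0, -0.8, -0, 4.2, 0, 0.6, 0, 0, -0.8, -0, 4.1, 0, 0.5, 0, 0, -0.6, -0, 4.2, 0, 0.6, 0, 0, -0.5, -0, 4.2, 0, 0.6, 0, 0, -0.4, -0, 4.2, 0, 0.6, 0, 0, -0.4, -0, 4.2, 0, 0.6, 0, 0, -0.2, -0, 4.2, 0, 0.6, 0]
max 4.2 0.6 20
[0, 0.7, -0, 2.6, 0, -0, 0, 0, 0.7, -0, 2.7, 0, -0, 0, 0, 0.8, -0, 2.7, 0, -0, 0, 0, 0.7, -0, 2.6, 0, -0, 0, 0, 0.7, -0, 2.7, 0, -0, 0, 0, 0.8, -0, 2.7, 0, -0, 0, 0, 0.7, -0, 2.6, 0, -0, 0, 0, 0.8, -0, 2.7, 0, -0, 0, 0, 0.7, -0.1, 2.7, 0, -0, 0, 0, 0.7, 0, 2.6, 0, -0, 0]
[0, 0.8, 0, 2.7, 0, -0, 0, 0, 0.7, 0, 2.7, 0, -0, 0, 0, 0.8, 0, 2.6, 0, -0, 0, 0, 0.7, 0, 2.7, 0, -0, 0, 0, 0.7, 0, 2.7, 0, -0, 0, 0, 0.8, 0, 2.7, 0, -0, 0]
max 2.7 0.0 16
```

Run:
```python
from h import *
n=24;k=np.arange(1,n+1)/n; k=1-k
off=np.array([-.006,.010])
def O(a): return off*(1-a)+np.array([0,.009])*min(1,(1-a)*5)*a+np.array([-.001,.003])*a
way=[tcp_for(*(np.array(hin2(57+37*a))+O(a)),.35*(1-a)+.145*a,y0=-.001) for a in k]
e=rows(way,0,dec=1)
for a in (1,.8,.5,0):
    h=np.array(hin2(57+37*a))+O(a); print(a,h,np.hypot(h[0],h[1]-.036))
h1=np.array(hin2(57))+off; h2=np.array(hin1(57,8.))
n=18
e=rows([tcp_for(*(h1+(h2-h1)*a),.35,y0=-.001) for a in np.arange(1,n+1)/n],0,start=e,dec=1)
```

```text
[0, -4.1, -0.9, 3.5, -0.2, 0.5, 0, 0, -3.3, 0, 2.9, 0, 0.5, 0, 0, -3.1, 0, 3, 0, 0.5, 0, 0, -2.8, 0, 2.9, 0, 0.5, 0, 0, -2.4, 0, 3.1, 0, 0.5, 0, 0, -1.1, 0, 3.3, 0, 0.5, 0, 0, -1, 0, 3.3, 0, 0.5, 0, 0, -1, 0, 3.3, 0, 0.4, 0, 0, -1, 0, 3.4, 0, 0.5, 0, 0, -0.8, 0, 3.3, 0, 0.5, 0]
[0, -0.9, 0, 3.4, 0, 0.5, 0, 0, -0.7, 0, 3.4, 0, 0.5, 0, 0, -0.8, 0, 3.5, 0, 0.5, 0, 0, -0.6, -0, 3.4, 0, 0.5, 0, 0, -0.6, -0, 3.4, 0, 0.5, 0, 0, -0.6, -0, 3.5, 0, 0.5, 0, 0, -0.5, -0, 3.5, 0, 0.5, 0, 0, -0.4, -0, 3.4, 0, 0.4, 0, 0, -0.4, -0, 3.5, 0, 0.5, 0, 0, -0.4, -0, 3.5, 0, 0.5, 0]
[0, -0.2, -0, 3.5, 0, 0.5, 0, 0, -0.2, -0, 3.5, 0, 0.5, 0, 0, -0.2, -0, 3.5, 0, 0.5, 0, 0, -0.1, -0, 3.5, 0, 0.5, 0]
max 4.1 0.5 24
1 [0.03687916 0.15062961] 0.12041602603505287
0.8 [0.02118627 0.16317853] 0.12893113223694821
0.5 [-0.00299889  0.16488023] 0.12891511673772113
0 [-0.04292873  0.15794762] 0.12928301168894846
[0, 0.9, -0, 2.2, 0, -0, 0, 0, 0.9, -0, 2.2, 0, -0, 0, 0, 1, -0, 2.3, 0, -0, 0, 0, 0.9, -0, 2.2, 0, -0, 0, 0, 0.9, -0, 2.2, 0, -0, 0, 0, 0.9, -0, 2.2, 0, -0, 0, 0, 0.9, -0, 2.2, 0, -0, 0, 0, 1, -0, 2.2, 0, -0, 0, 0, 0.9, -0, 2.2, 0, -0, 0, 0, 0.9, -0, 2.2, 0, -0, 0]
[0, 0.9, -0, 2.2, 0, -0, 0, 0, 1, -0, 2.2, 0, -0, 0, 0, 0.9, -0, 2.2, 0, -0, 0, 0, 0.9, -0, 2.2, 0, -0, 0, 0, 0.9, -0, 2.3, 0, -0, 0, 0, 0.9, -0, 2.2, 0, -0, 0, 0, 1, -0, 2.2, 0, -0, 0, 0, 0.9, -0.1, 2.2, 0, -0, 0]
max 2.3 0.0 18
```

Run:
```python
from h import *
h=hinge_now(); print(np.hypot(h[0],h[2]-.036))
for t in (85,88,90,92): print(t,hin2(t,26))
n=24;k=1-np.arange(1,n+1)/n
way=[tcp_for(*hin2(57+30*a,26),.35*(1-a)+.145*a,y0=-.001) for a in k]
e=rows(way,0,dec=1)
h1=np.array(hin2(57,26)); h2=np.array(hin1(57,8.)); print(h1,h2)
n=22
e=rows([tcp_for(*(h1+(h2-h1)*a),.35,y0=-.001) for a in np.arange(1,n+1)/n],0,start=e,dec=1)
```

```text
0.12018671743398658
85 (np.float64(0.03389681204280377), np.float64(0.15340104826335596))
88 (np.float64(0.03999465376475509), np.float64(0.15146613213508697))
90 (np.float64(0.04399999999999999), np.float64(0.15))
92 (np.float64(0.04795173901292532), np.float64(0.1483949764252669))
[0, -3.1, -0.9, 1.9, -0.2, 0.5, 0, 0, -1.1, 0, 2.5, 0, 0.5, 0, 0, -1.1, 0, 2.6, 0, 0.5, 0, 0, -1.1, 0, 2.5, 0, 0.5, 0, 0, -1, 0, 2.6, 0, 0.5, 0, 0, -1, 0, 2.6, 0, 0.5, 0, 0, -1, 0, 2.6, 0, 0.5, 0, 0, -0.9, 0, 2.6, 0, 0.4, 0, 0, -0.9, 0, 2.6, 0, 0.5, 0, 0, -0.9, 0, 2.7, 0, 0.5, 0]
[0, -0.8, 0, 2.6, 0, 0.5, 0, 0, -0.8, 0, 2.7, 0, 0.5, 0, 0, -0.7, 0, 2.6, 0, 0.5, 0, 0, -0.8, 0, 2.7, 0, 0.5, 0, 0, -0.7, 0, 2.7, 0, 0.5, 0, 0, -0.6, -0, 2.7, 0, 0.5, 0, 0, -0.7, -0, 2.7, 0, 0.5, 0, 0, -0.6, -0, 2.7, 0, 0.4, 0, 0, -0.5, -0, 2.7, 0, 0.5, 0, 0, -0.5, -0, 2.8, 0, 0.5, 0]
[0, -0.5, -0, 2.7, 0, 0.5, 0, 0, -0.5, -0, 2.7, 0, 0.5, 0, 0, -0.4, -0, 2.8, 0, 0.5, 0, 0, -0.4, -0, 2.7, 0, 0.5, 0]
max 3.1 0.5 24
[-0.02518735  0.15557256] [-0.07456569  0.12870115]
[0, 0.4, -0, 2.6, 0, -0, 0, 0, 0.4, -0, 2.5, 0, -0, 0, 0, 0.3, -0, 2.5, 0, -0, 0, 0, 0.4, -0, 2.6, 0, -0, 0, 0, 0.4, -0, 2.5, 0, -0, 0, 0, 0.4, -0, 2.5, 0, -0, 0, 0, 0.4, -0, 2.5, 0, -0, 0, 0, 0.3, -0, 2.6, 0, -0, 0, 0, 0.4, -0, 2.5, 0, -0, 0, 0, 0.4, -0, 2.5, 0, -0, 0]
[0, 0.4, -0, 2.5, 0, -0, 0, 0, 0.3, -0, 2.6, 0, -0, 0, 0, 0.4, -0, 2.5, 0, -0, 0, 0, 0.4, -0, 2.5, 0, -0, 0, 0, 0.4, -0, 2.6, 0, -0, 0, 0, 0.3, -0, 2.5, 0, -0, 0, 0, 0.4, -0, 2.5, 0, -0, 0, 0, 0.4, -0, 2.5, 0, -0, 0, 0, 0.4, -0.1, 2.6, 0, -0, 0, 0, 0.4, 0, 2.5, 0, -0, 0]
[0, 0.3, 0, 2.5, 0, -0, 0, 0, 0.4, 0, 2.5, 0, -0, 0]
max 2.6 0.0 22
```

{"name": "move_arm", "arguments": {
  "deltas": [0,-2,0,1,0,0.5,0,0,-2,0,2.5,0,0.5,0,0,-1.2,0,2.6,0,0.5,0,0,-1.1,0,2.5,0,0.5,0,0,-1,0,2.6,0,0.5,0]
}}

```text
t: 20.45
tcp_pos: [0.4901, -0.0079, 0.1647]
tool_rot: [0.569, 0.518, -0.473, 0.429]
force: [0.0, 1.8, 3.1]
finger_gap: 0.105
```

Run:
```python
from h import *
h=hinge_now(); print(h,np.hypot(h[0],h[2]-.036)); q=manip.sense(); print(q['force'],q['finger_gap'])
snap('side','side20.png');im=cv2.imread('pics/side20.png')[130:270,260:370]; cv2.imwrite('pics/d20.png',cv2.resize(im,None,fx=4.2,fy=4.2,interpolation=cv2.INTER_CUBIC))
```

```text
(np.float64(0.02631799639921025), np.float64(-0.0013430712118538402), np.float64(0.15395965701579012), np.float64(0.18651908753339594), np.float64(85.16823589697316)) 0.12085990905900801
[0.0291282  1.78371877 3.06717121] 0.1046973084534893
```

View pics/d20.png

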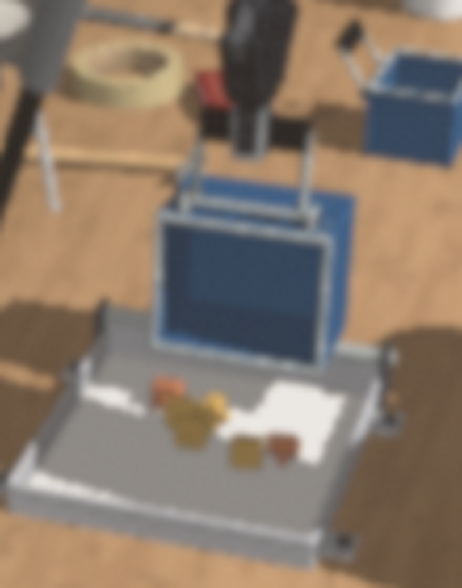

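Run:
```python
from h import *
n=20;k=1-np.arange(1,n+1)/n
way=[tcp_for(*hin2(57+24*a,27),.35*(1-a)+.187*a,y0=-.001) for a in k]; print(hin2(81,27))
e=rows(way,0,dec=1)
```

```text
(np.float64(0.0246370696310046), np.float64(0.15532315282457562))
[0, -2.4, -0.4, 3.5, -0.1, 0.5, 0.1, 0, -0.9, -0, 2.5, -0, 0.5, -0, 0, -0.9, -0, 2.5, -0, 0.4, -0, 0, -0.9, -0, 2.5, -0, 0.5, -0, 0, -0.8, -0, 2.5, -0, 0.5, -0, 0, -0.8, -0, 2.5, -0, 0.4, -0, 0, -0.7, -0, 2.6, -0, 0.5, -0, 0, -0.8, -0, 2.5, -0, 0.5, -0, 0, -0.7, -0, 2.6, -0, 0.4, -0, 0, -0.6, -0, 2.6, -0, 0.5, -0]
[0, -0.7, -0, 2.6, -0, 0.5, -0, 0, -0.6, -0, 2.5, -0, 0.4, -0, 0, -0.6, -0, 2.6, -0, 0.5, -0, 0, -0.5, -0, 2.6, -0, 0.5, -0, 0, -0.5, -0, 2.7, -0, 0.4, -0, 0, -0.5, -0, 2.6, -0, 0.5, -0, 0, -0.4, -0, 2.6, -0, 0.5, -0, 0, -0.4, -0, 2.6, -0, 0.4, -0, 0, -0.4, -0, 2.7, -0, 0.5, -0, 0, -0.4, -0, 2.6, -0, 0.5, -0]
max 3.5 0.5 20
```

{"name": "move_arm", "arguments": {
  "deltas": [0,-2.2,0,3,0,0.5,0,0,-0.9,0,2.5,0,0.5,0,0,-0.9,0,2.5,0,0.4,0,0,-0.9,0,2.5,0,0.5,0,0,-0.8,0,2.5,0,0.5,0,0,-0.8,0,2.5,0,0.4,0,0,-0.7,0,2.6,0,0.5,0,0,-0.8,0,2.5,0,0.5,0,0,-0.7,0,2.6,0,0.4,0,0,-0.6,0,2.6,0,0.5,0]
}}

```text
t: 21.5
tcp_pos: [0.4875, -0.035, 0.168]
tool_rot: [0.588, 0.535, -0.449, 0.407]
force: [0.4, -0.1, -1.2]
finger_gap: 0.107
```

{"name": "move_arm", "arguments": {
  "deltas": [0,-0.7,0,2.6,0,0.5,0,0,-0.6,0,2.5,0,0.4,0,0,-0.6,0,2.6,0,0.5,0,0,-0.5,0,2.6,0,0.5,0,0,-0.5,0,2.7,0,0.4,0,0,-0.5,0,2.6,0,0.5,0,0,-0.4,0,2.6,0,0.5,0,0,-0.4,0,2.6,0,0.4,0,0,-0.4,0,2.7,0,0.5,0,0,-0.4,0,2.6,0,0.5,0]
}}

```text
t: 22.5
tcp_pos: [0.4848, -0.0611, 0.1649]
tool_rot: [0.606, 0.552, -0.425, 0.385]
force: [0.5, -0.0, -2.9]
finger_gap: 0.108
```

Run:
```python
from h import *
h=hinge_now(); print(h); q=manip.sense(); print(q['force'],q['finger_gap'])
snap('wrist','wrist21.png');snap('side','side21.png');im=cv2.imread('pics/side21.png')[100:260,250:390]; cv2.imwrite('pics/d21.png',np.hstack([cv2.resize(im,(380,420),interpolation=cv2.INTER_CUBIC),cv2.resize(cv2.imread('pics/wrist21.png'),(420,420))]))
h1=np.array([h[0],h[2]]); h2=np.array(hin1(57,8.)); print(h1,h2)
n=20
e=rows([tcp_for(*(h1+(h2-h1)*a+np.array([0,.004])*(1-a)*min(1,5*a)),.35,y0=-.001) for a in np.arange(1,n+1)/n],0,dec=1)
```

```text
(np.float64(-0.024990302114776996), np.float64(-0.0010528878400181331), np.float64(0.1546749501051654), np.float64(0.3503351060781387), np.float64(84.92971493462015))
[ 0.52754098 -0.03813625 -2.92750286] 0.10827087453921155
[-0.0249903   0.15467495] [-0.07456569  0.12870115]
[0, -0.4, -0.3, 2, -0.2, 0, 0.1, 0, -0.5, 0, 2.5, 0, 0, -0, 0, -0.3, 0, 2.5, 0, 0, -0, 0, -0.3, -0, 2.6, 0, 0, -0, 0, 0.6, -0, 2.8, 0, 0, -0, 0, 0.6, -0, 2.8, 0, 0, -0, 0, 0.5, -0, 2.9, 0, 0, -0, 0, 0.6, -0, 2.8, 0, 0, -0, 0, 0.5, -0, 2.9, 0, 0, -0, 0, 0.6, -0, 2.8, 0, 0, -0]
[0, 0.6, -0, 2.8, 0, 0, -0, 0, 0.5, -0, 2.9, 0, 0, -0, 0, 0.6, -0, 2.8, 0, 0, -0, 0, 0.5, -0, 2.9, 0, 0, -0, 0, 0.6, -0, 2.8, 0, 0, -0, 0, 0.6, -0, 2.9, 0, 0, -0, 0, 0.5, -0, 2.8, 0, 0, -0, 0, 0.6, -0, 2.8, 0, 0, -0, 0, 0.5, -0, 2.9, 0, 0, -0, 0, 0.6, -0, 2.8, 0, 0, -0]
max 2.9 0.2 20
```

View pics/d21.png

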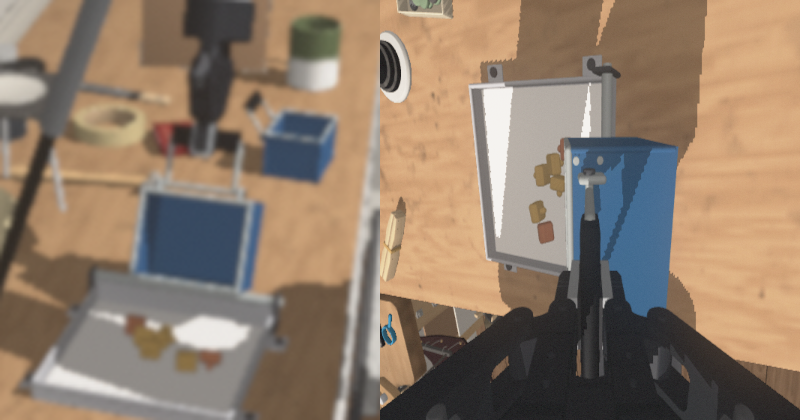

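The bin now hangs freely at 2.9 N, just behind the rail. I'll carry it back and down to the bench.

{"name": "move_arm", "arguments": {
  "deltas": [0,-0.4,0,2,0,0,0,0,-0.5,0,2.5,0,0,0,0,-0.3,0,2.5,0,0,0,0,-0.3,0,2.6,0,0,0,0,0.6,0,2.8,0,0,0,0,0.6,0,2.8,0,0,0,0,0.5,0,2.9,0,0,0,0,0.6,0,2.8,0,0,0,0,0.5,0,2.9,0,0,0,0,0.6,0,2.8,0,0,0]
}}

```text
t: 23.6
tcp_pos: [0.4826, -0.0854, 0.1539]
tool_rot: [0.606, 0.552, -0.425, 0.385]
force: [0.0, 0.1, -3.4]
finger_gap: 0.11
```

{"name": "move_arm", "arguments": {
  "deltas": [0,0.6,0,2.8,0,0,0,0,0.5,0,2.9,0,0,0,0,0.6,0,2.8,0,0,0,0,0.5,0,2.9,0,0,0,0,0.6,0,2.8,0,0,0,0,0.6,0,2.9,0,0,0,0,0.5,0,2.8,0,0,0,0,0.6,0,2.8,0,0,0,0,0.5,0,2.9,0,0,0,0,0.6,0,2.8,0,0,0]
}}

```text
t: 24.6
tcp_pos: [0.4802, -0.11, 0.139]
tool_rot: [0.606, 0.552, -0.425, 0.385]
force: [-0.0, 0.6, -1.3]
finger_gap: 0.108
```

Run:
```python
from h import *
h=hinge_now(); print(h); q=manip.sense(); print(q['force'],q['finger_gap'])
snap('wrist','wrist22.png');snap('side','side22.png');im=cv2.imread('pics/side22.png')[100:260,250:390]; cv2.imwrite('pics/d22.png',np.hstack([cv2.resize(im,(380,420),interpolation=cv2.INTER_CUBIC),cv2.resize(cv2.imread('pics/wrist22.png'),(420,420))]))
n=30;k=np.arange(1,n+1)/n; k=1-(k-np.sin(2*np.pi*k)/(2*np.pi)*.7)
way=[tcp_for(*hin1(57*a,8+17*(1-a)),.6-.25*a,y0=-.001) for a in k]
rows(way,0,dec=1); print(way[-1][0])
```

```text
(np.float64(-0.07410531868210993), np.float64(-0.0010565258517162492), np.float64(0.12880137599356653), np.float64(0.34972825144069764), np.float64(84.88540922474873))
[-0.02844731  0.63154791 -1.34801144] 0.10757953269360887
[0, 0, -0.1, 0.6, -0.1, 0.1, 0.1, 0, -0, -0, 0.2, -0, 0.2, -0, 0, -0.1, -0, 0.3, -0, 0.2, -0, 0, -0, 0, 0.4, -0, 0.2, -0, 0, -0.1, 0, 0.7, -0, 0.3, -0, 0, -0.1, 0, 1, -0, 0.4, -0, 0, -0, 0, 1.3, -0, 0.4, -0, 0, -0.1, 0, 1.9, -0, 0.4, -0, 0, -0, 0, 2.5, -0, 0.6, -0, 0, 0, 0, 3, -0, 0.6, -0]
[0, 0.2, 0, 3.7, -0, 0.7, -0, 0, 0.2, 0, 4.4, -0, 0.7, -0, 0, 0.5, 0, 4.9, -0, 0.8, -0, 0, 0.7, 0, 5.3, -0, 0.8, -0, 0, 1, 0, 5.7, -0, 0.8, -0, 0, 1.2, 0, 5.8, -0, 0.8, -0, 0, 1.4, 0, 5.9, -0, 0.8, -0, 0, 1.5, 0, 5.7, -0, 0.7, -0, 0, 1.8, 0, 5.5, -0, 0.8, -0, 0, 1.8, 0, 5.1, -0, 0.6, -0]
[0, 1.7, 0, 4.7, -0, 0.6, -0, 0, 1.8, 0, 4.1, -0, 0.6, -0, 0, 1.6, 0, 3.6, -0, 0.5, -0, 0, 1.4, 0, 3.1, -0, 0.4, -0, 0, 1.3, 0, 2.6, -0, 0.3, -0, 0, 1.1, 0, 2.1, -0, 0.3, -0, 0, 0.9, 0, 1.7, -0, 0.2, -0, 0, 0.7, 0, 1.4, -0, 0.2, -0, 0, 0.7, 0, 1.2, -0, 0.2, -0, 0, 0.6, 0, 1.1, -0, 0.1, -0]
max 5.9 0.8 30
[ 0.47382462 -0.17757718  0.07864203]
```

View pics/d22.png

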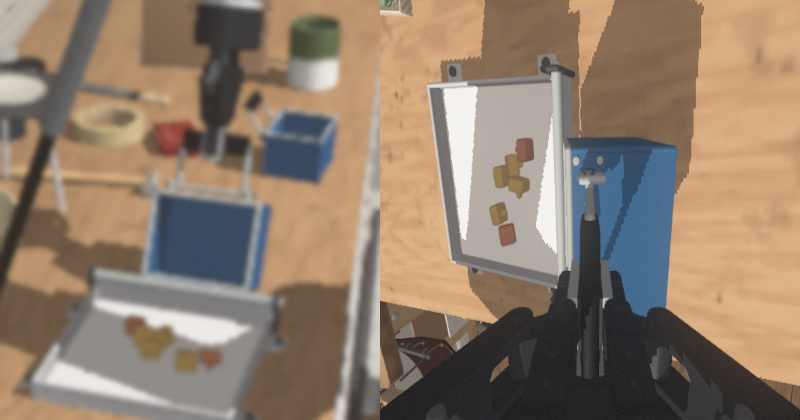

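All six heads are clearly in the tray: copper at (525,148) and (507,234), brass at (512,165), (502,178), (518,187) and (498,213). Now I lower the bin upright.

{"name": "move_arm", "arguments": {
  "deltas": [0,0,0,0.6,0,0.1,0,0,0,0,0.8,0,0.2,0,0,0,0,1,0,0.2,0,0,0,0,1,0,0.2,0,0,-0.1,0,0.9,0,0.3,0,0,-0.1,0,0.9,0,0.4,0,0,-0.1,0,1,0,0.4,0,0,-0.1,0,1.4,0,0.4,0,0,0,0,2,0,0.6,0,0,0,0,2.6,0,0.6,0]
}}

```text
t: 25.7
tcp_pos: [0.4796, -0.1195, 0.1384]
tool_rot: [0.62, 0.564, -0.404, 0.367]
force: [-3.8, 0.0, 25.4]
finger_gap: 0.108
```

Run:
```python
from h import *
h=hinge_now(); print(h); q=manip.sense(); print(q['force'],q['finger_gap'])
snap('side','side23.png');im=cv2.imread('pics/side23.png')[100:260,250:390]; cv2.imwrite('pics/d23.png',cv2.resize(im,(560,600),interpolation=cv2.INTER_CUBIC))
n=30;k=np.arange(1,n+1)/n; k=1-(k-np.sin(2*np.pi*k)/(2*np.pi)*.7)
way=[tcp_for(*hin1(57*a,8+17*(1-a)),.6-.25*a,y0=-.001) for a in k][10:]
print([(round(57*a),hin1(57*a,8+17*(1-a))) for a in k[8:14]])
rows(way,0,dec=1)
```

```text
(np.float64(-0.08280540117577857), np.float64(-0.0013089610238131786), np.float64(0.12858490956584595), np.float64(0.4155618662852057), np.float64(84.68899846525679))
[-3.83335490e+00  1.10149203e-02  2.54275591e+01] 0.10790599685828317
[(46, (np.float64(-0.08192976391200903), np.float64(0.12628865519584778))), (43, (np.float64(-0.08461681162430397), np.float64(0.12511824000052105))), (41, (np.float64(-0.0878242887320398), np.float64(0.12357112832685843))), (38, (np.float64(-0.09150396993945478), np.float64(0.12160269237658587))), (35, (np.float64(-0.09557027750024016), np.float64(0.11918789125301125))), (32, (np.float64(-0.09990825047484468), np.float64(0.1163272303272228)))]
[0, 2.8, -0.4, 6.2, -0.1, 0.3, 0, 0, 0.3, 0, 4.3, -0, 0.7, 0, 0, 0.5, 0, 4.9, -0, 0.8, 0, 0, 0.7, 0, 5.4, -0, 0.8, 0, 0, 0.9, 0, 5.6, -0, 0.8, 0, 0, 1.2, 0, 5.8, -0, 0.8, 0, 0, 1.4, 0, 5.9, -0, 0.8, 0, 0, 1.6, 0, 5.7, -0, 0.8, 0, 0, 1.7, 0, 5.5, -0, 0.7, 0, 0, 1.8, 0, 5.1, -0, 0.7, 0]
[0, 1.8, 0, 4.7, -0, 0.6, 0, 0, 1.7, 0, 4.2, -0, 0.5, 0, 0, 1.6, 0, 3.6, -0, 0.5, 0, 0, 1.4, 0, 3.1, -0, 0.4, 0, 0, 1.3, 0, 2.5, -0, 0.3, 0, 0, 1.1, 0, 2.2, -0, 0.3, 0, 0, 0.9, 0, 1.7, -0, 0.3, 0, 0, 0.8, 0.1, 1.4, -0, 0.1, 0, 0, 0.6, -0, 1.2, -0, 0.2, 0, 0, 0.6, -0, 1, -0, 0.1, 0]
max 6.2 0.8 20
```

View pics/d23.png

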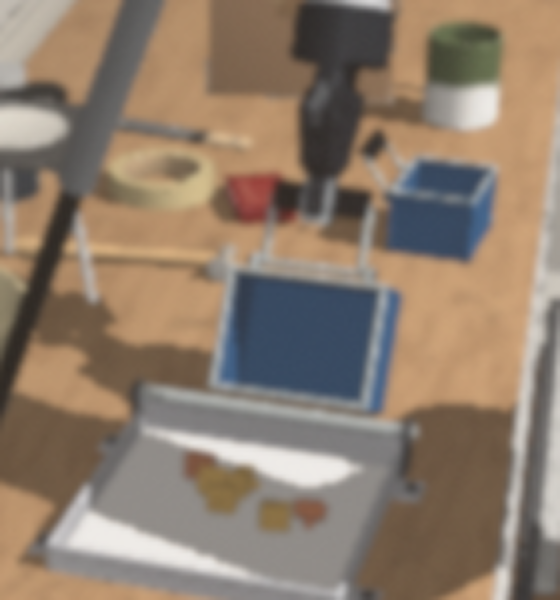

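{"name": "move_arm", "arguments": {
  "deltas": [0,-1.2,0,1,0,0,0,0,-1.2,0,1.8,0,0,0,0,-1.1,0,1.9,0,0,0,0,-1,0,1.9,0,0,0]
}}

```text
t: 26.15
tcp_pos: [0.4787, -0.1285, 0.1387]
tool_rot: [0.619, 0.563, -0.405, 0.368]
force: [-1.8, 0.4, 12.9]
finger_gap: 0.102
```

Run:
```python
from h import *
h=hinge_now(); print(h); q=manip.sense(); print(q['force'],q['finger_gap'])
snap('wrist','wrist24.png');s=load('wrist24');P=pts(s)
h_=cv2.cvtColor(s['image'],cv2.COLOR_RGB2HSV); m=(h_[...,0]>95)&(h_[...,0]<120)&(h_[...,1]>100)&(P[...,2]>.01)&(P[...,0]>.4)
q=P[m]; d=q-RAIL; X=np.c_[d@EX,d@EY,q[:,2]]
from scipy.spatial import cKDTree
idx=np.random.RandomState(0).choice(len(X),300); t=cKDTree(X); an=[]
for i in idx:
    w=X[t.query_ball_point(X[i],.012)]
    if len(w)<15: continue
    n=np.linalg.svd(w-w.mean(0))[2][2]; n*=np.sign(n[2]); an.append(np.degrees(np.arctan2(n[0],n[2])))
print(np.histogram(an,bins=np.arange(-90,91,10))[0],np.median(an))
im=cv2.imread('pics/wrist24.png');
```

```text
(np.float64(-0.09188840657012977), np.float64(-0.0012287589224346791), np.float64(0.12887674107791738), np.float64(0.4116492442695497), np.float64(84.70013328242597))
[-1.84093653  0.42956331 12.86361452] 0.10193565602044984
[  0   0   0   1   3 294   0   0   0   1   0   0   0   0   0   0   0   0] -35.15612054671623
```

View pics/wrist24.png

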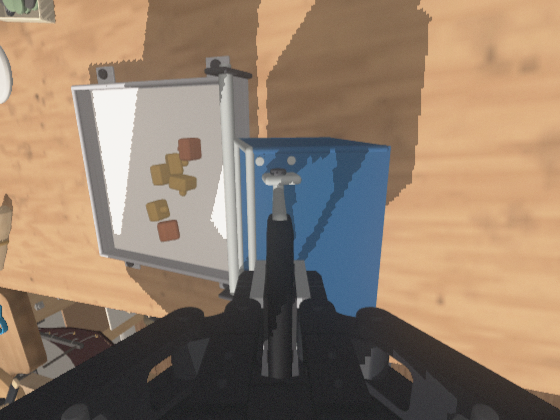

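```bash
cat >> h.py <<'E'
def hin3(deg,xh):
    t=np.radians(deg); c,s=np.cos(t),np.sin(t); return xh+(-108*c+70*s)/1000,(108*s+70*c)/1000
E
python3 - <<'E'
from h import *
n=32;k=np.arange(1,n+1)/n; k=1-(k-np.sin(2*np.pi*k)/(2*np.pi)*.7)
way=[tcp_for(*(np.array(hin3(54*a,-.087))+np.array([0,.0008])),.6-.19*a,y0=-.001) for a in k]
rows(way,0,dec=1)
E
```

```text
[0, -1.5, -0.3, 2.3, -0.1, 0, 0, 0, -0.4, 0, 1.2, 0, 0.1, 0, 0, -0.5, 0, 1.4, 0, 0.2, 0, 0, -0.5, -0, 1.7, 0, 0.1, 0, 0, -0.7, -0, 2.1, 0, 0.2, 0, 0, -0.7, -0, 2.4, 0, 0.3, 0, 0, -0.9, -0, 3, 0, 0.2, 0, 0, -0.9, -0, 3.5, 0, 0.3, 0, 0, -0.9, -0, 4, 0, 0.4, 0, 0, -1, -0, 4.6, 0, 0.4, 0]
[0, -0.9, -0, 5, 0, 0.5, 0, 0, -0.8, -0, 5.6, 0, 0.5, 0, 0, -0.6, -0, 5.9, 0, 0.5, 0, 0, -0.5, -0, 6.2, 0, 0.5, 0, 0, -0.2, -0, 6.5, 0, 0.6, 0, 0, 0, -0, 6.5, 0, 0.6, 0, 0, 0.3, -0, 6.6, 0, 0.5, 0, 0, 0.6, -0, 6.4, 0, 0.6, 0, 0, 0.7, -0, 6.3, 0, 0.6, 0, 0, 0.9, -0, 5.8, 0, 0.5, 0]
[0, 1.1, -0, 5.5, 0, 0.5, 0, 0, 1.1, -0, 5, 0, 0.4, 0, 0, 1.2, -0, 4.5, 0, 0.4, 0, 0, 1.1, -0, 4, 0, 0.4, 0, 0, 1.1, -0, 3.5, -0, 0.3, 0, 0, 0.9, -0, 2.9, -0, 0.3, 0, 0, 0.9, -0, 2.4, -0, 0.2, 0, 0, 0.7, -0, 2.1, -0, 0.2, 0, 0, 0.6, -0, 1.6, -0, 0.2, 0, 0, 0.6, -0, 1.4, -0, 0.1, 0]
[0, 0.4, -0, 1.2, -0, 0.1, 0, 0, 0.5, -0, 1.1, -0, 0.1, 0]
max 6.6 0.6 32
```

{"name": "move_arm", "arguments": {
  "deltas": [0,-0.8,0,2.3,0,0,0,0,-0.4,0,1.2,0,0.1,0,0,-0.5,0,1.4,0,0.2,0,0,-0.5,0,1.7,0,0.1,0,0,-0.7,0,2.1,0,0.2,0,0,-0.7,0,2.4,0,0.3,0,0,-0.9,0,3,0,0.2,0,0,-0.9,0,3.5,0,0.3,0]
}}

```text
t: 27.0
tcp_pos: [0.477, -0.1477, 0.1365]
tool_rot: [0.623, 0.567, -0.398, 0.362]
force: [-4.0, -3.1, 12.9]
finger_gap: 0.104
```

```bash
cat >> h.py <<'E'
def tilt(n):
    from scipy.spatial import cKDTree
    s=load(n);P=pts(s)
    h_=cv2.cvtColor(s['image'],cv2.COLOR_RGB2HSV); m=(h_[...,0]>95)&(h_[...,0]<120)&(h_[...,1]>100)&(P[...,2]>.01)&(P[...,0]>.4)&(P[...,1]>-.36); m[:,:200]=0
    q=P[m]; d=q-RAIL; X=np.c_[d@EX,d@EY,q[:,2]]
    idx=np.random.RandomState(0).choice(len(X),300); t=cKDTree(X); an=[]
    for i in idx:
        w=X[t.query_ball_point(X[i],.012)]
        if len(w)<15: continue
        n=np.linalg.svd(w-w.mean(0))[2][2]; n*=np.sign(n[2]); an.append(np.degrees(np.arctan2(n[0],n[2])))
    return 90+np.median(an),np.histogram(an,bins=np.arange(-90,91,10))[0]
E
python3 - <<'E'
from h import *
h=hinge_now(); print(h); q=manip.sense(); print(q['force'],q['finger_gap'],q['t'])
snap('wrist','wrist25.png');print(tilt('wrist25'))
E
```

```text
(np.float64(-0.11090664785699296), np.float64(-0.0014162034861343767), np.float64(0.1267359406767688), np.float64(0.43412833839815135), np.float64(84.64034817296638))
[-3.97151588 -3.0583709  12.91109759] 0.10350007201679705 27.0
(np.float64(46.241842231591484), array([  0,   0,   0,   0, 297,   0,   0,   0,   0,   0,   0,   0,   0,
         0,   0,   0,   2,   0]))
```

Run:
```python
from h import *
n=26;k=np.arange(1,n+1)/n; k=1-(k-np.sin(2*np.pi*k)/(2*np.pi)*.7)
way=[tcp_for(*(np.array(hin3(46*a,-.087))+np.array([0,.0015])),.6-.17*a,y0=-.001) for a in k]
rows(way,0,dec=1)
```

```text
[0, -1.4, -0.5, 0.4, -0.1, -0.1, -0, 0, -0.3, -0, 1.4, 0, 0.2, -0, 0, -0.3, -0, 1.7, 0, 0.1, -0, 0, -0.5, -0, 2.1, 0, 0.2, -0, 0, -0.5, -0, 2.7, 0, 0.3, -0, 0, -0.5, -0, 3.4, 0, 0.3, -0, 0, -0.6, -0, 4, 0, 0.4, -0, 0, -0.5, -0, 4.7, 0, 0.4, -0, 0, -0.5, -0, 5.4, 0, 0.5, -0, 0, -0.3, -0, 5.9, 0, 0.5, -0]
[0, -0.1, -0, 6.4, 0, 0.6, -0, 0, 0.1, -0, 6.7, 0, 0.6, -0, 0, 0.5, -0, 6.9, 0, 0.7, -0, 0, 0.7, -0, 6.8, 0, 0.6, -0, 0, 0.9, -0.1, 6.7, 0, 0.6, -0, 0, 1.2, 0, 6.2, 0, 0.6, -0, 0, 1.3, 0, 5.8, 0, 0.6, -0, 0, 1.3, 0, 5.3, 0, 0.5, -0, 0, 1.3, 0, 4.5, 0, 0.4, -0, 0, 1.2, 0, 3.9, 0, 0.4, -0]
[0, 1.1, 0, 3.2, 0, 0.3, -0, 0, 0.9, 0, 2.6, 0, 0.2, -0, 0, 0.8, 0, 2, 0, 0.2, -0, 0, 0.6, 0, 1.6, 0, 0.2, -0, 0, 0.5, 0, 1.3, 0, 0.1, -0, 0, 0.5, 0, 1.2, 0, 0.1, -0]
max 6.9 0.7 26
```

{"name": "move_arm", "arguments": {
  "deltas": [0,-1.4,0,0.6,0,0,0,0,-0.3,0,1.4,0,0.1,0,0,-0.3,0,1.7,0,0.1,0,0,-0.5,0,2.1,0,0.2,0,0,-0.5,0,2.7,0,0.3,0,0,-0.5,0,3.4,0,0.3,0,0,-0.6,0,4,0,0.4,0,0,-0.5,0,4.7,0,0.4,0,0,-0.5,0,5.4,0,0.5,0,0,-0.3,0,5.9,0,0.5,0]
}}

```text
t: 28.05
tcp_pos: [0.474, -0.1797, 0.1258]
tool_rot: [0.632, 0.575, -0.384, 0.349]
force: [-1.3, -1.8, 2.4]
finger_gap: 0.102
```

{"name": "move_arm", "arguments": {
  "deltas": [0,-0.1,0,6.4,0,0.6,0,0,0.1,0,6.7,0,0.6,0,0,0.5,0,6.9,0,0.7,0,0,0.7,0,6.8,0,0.6,0,0,0.9,0,6.7,0,0.6,0,0,1.2,0,6.2,0,0.6,0,0,1.3,0,5.8,0,0.6,0,0,1.3,0,5.3,0,0.5,0]
}}

```text
t: 28.85
tcp_pos: [0.4696, -0.2188, 0.0943]
tool_rot: [0.648, 0.59, -0.356, 0.323]
force: [0.4, 0.2, -2.7]
finger_gap: 0.103
```

Run:
```python
from h import *
h=hinge_now(); print(h); q=manip.sense(); print(q['force'],q['finger_gap'],q['t'])
snap('wrist','wrist26.png');snap('side','side26.png');print(tilt('wrist26'))
im=cv2.imread('pics/side26.png')[100:260,250:390]; cv2.imwrite('pics/d26.png',np.hstack([cv2.resize(im,(380,420),interpolation=cv2.INTER_CUBIC),cv2.resize(cv2.imread('pics/wrist26.png'),(420,420))]))
```

```text
(np.float64(-0.18082930604465494), np.float64(-0.0005797837681528111), np.float64(0.08539451708504173), np.float64(0.5678704546106501), np.float64(84.80888510601508))
[ 0.41561077  0.23175478 -2.6559528 ] 0.10325890566374257 28.85
(np.float64(8.005714799570526), array([257,   4,   1,   2,   0,   2,   2,   5,   0,   2,   4,   2,   3,
         1,   3,   3,   4,   5]))
```

View pics/d26.png

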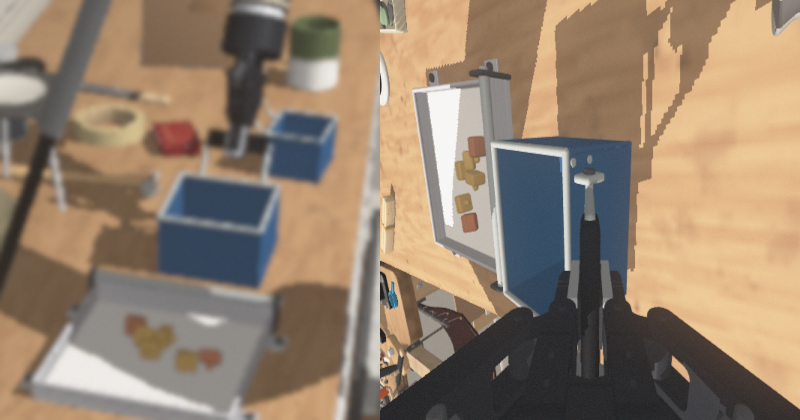

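Tilt is 8° and closing gently. I'll finish the lowering.

{"name": "move_arm", "arguments": {
  "deltas": [0,1.3,0,4.5,0,0.4,0,0,1.2,0,3.9,0,0.4,0,0,1.1,0,3.2,0,0.3,0,0,0.9,0,2.6,0,0.2,0,0,0.8,0,2,0,0.2,0,0,0.6,0,1.6,0,0.2,0,0,0.5,0,1.3,0,0.1,0,0,0.5,0,1.2,0,0.1,0,0,0,0,0,0,0,0]
}}

```text
t: 29.85
tcp_pos: [0.4683, -0.2314, 0.0793]
tool_rot: [0.654, 0.596, -0.345, 0.313]
force: [-0.1, 0.6, 5.0]
finger_gap: 0.101
```

Run:
```python
from h import *
h=hinge_now(); print(h); q=manip.sense(); print(q['force'],q['finger_gap'],q['t'])
snap('wrist','wrist27.png');s=load('wrist27');P=pts(s)
m=np.zeros(P.shape[:2],bool); m[100:330,100:400]=1
m&=(P[...,2]>.07)&(P[...,2]<.10)&(s['image'].min(-1)>130); q=P[m];d=q-RAIL;X=np.c_[d@EX,d@EY,q[:,2]]
for a,b in ((-.25,-.19),(-.19,-.17),(-.14,-.11),(-.11,-.08)):
    w=(X[:,0]>a)&(X[:,0]<b); print(a,b,w.sum(),X[w].mean(0) if w.any() else '')
```

```text
(np.float64(-0.19306287818739098), np.float64(-0.0004557857734966587), np.float64(0.07065701917817713), np.float64(0.602144629073703), np.float64(84.78179684102419))
[-0.13652057  0.56074165  5.03621311] 0.10065290868573616 29.85
-0.25 -0.19 139 [-0.19459682 -0.04153408  0.07547398]
-0.19 -0.17 1244 [-0.18355906 -0.03165212  0.08391733]
-0.14 -0.11 264 [-0.12537408 -0.05307988  0.08481377]
-0.11 -0.08 1190 [-0.09037926 -0.00386884  0.08459825]
```

View pics/wrist27.png

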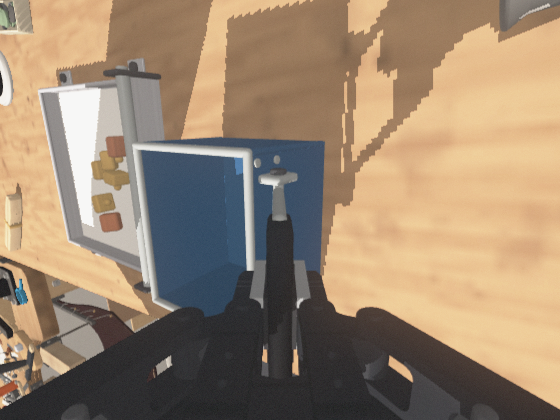

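The bin is upright: front rim at z = 84.6 mm, back rim at 83.9 mm. I'll release it and back straight out.

{"name": "move_arm", "arguments": {
  "deltas": [15,0,0,0,0,0,0,25,0,0,0,0,0,0,40,0,0,0,0,0,0,40,0,0,0,0,0,0,40,-3,0,0,0,0,0,40,-6,0,0,0,0,0,40,-10,0,0,0,0,0,40,-15,0,0,0,0,0,40,-20,0,0,0,0,0,40,-20,0,0,0,0,0]
}}

```text
t: 30.9
tcp_pos: [0.4646, -0.2745, 0.1403]
tool_rot: [0.654, 0.595, -0.346, 0.314]
force: [0.1, 0.3, -0.8]
finger_gap: 0.468
```

{"name": "move_arm", "arguments": {
  "deltas": [40,-25,0,0,0,0,0,40,-25,0,0,0,0,0,40,-25,0,0,0,0,0,40,-25,0,0,0,0,0,40,-20,0,0,0,0,0,40,0,0,0,0,0,0,40,0,0,0,0,0,0]
}}

```text
t: 31.6
tcp_pos: [0.4582, -0.3411, 0.2384]
tool_rot: [0.654, 0.595, -0.346, 0.314]
force: [-0.2, 1.6, -1.1]
finger_gap: 0.467
```

Run:
```python
from h import *
q=manip.sense(); print(q['tcp_pos'],q['force'],q['finger_gap'],q['t'])
for n in ('wrist','side','scene'): snap(n,n+'28.png')
s=load('wrist28');P=pts(s)
m=(P[...,2]>.07)&(P[...,2]<.10)&(s['image'].min(-1)>130); q=P[m];d=q-RAIL;X=np.c_[d@EX,d@EY,q[:,2]]
X=X[(X[:,0]>-.2)&(X[:,0]<-.07)&(abs(X[:,1])<.08)]
r=cv2.minAreaRect((X[X[:,2]>.08][:,:2]*1000).astype(np.float32)); print(r)
A_=np.c_[X[:,:2],np.ones(len(X))]; print('rim plane',np.linalg.lstsq(A_,X[:,2],rcond=None)[0])
h=cv2.cvtColor(s['image'],cv2.COLOR_RGB2HSV); d=P-RAIL; T=np.stack([d@EX,d@EY,P[...,2]],-1)
m=(h[...,1]>110)&(h[...,0]<28)&(T[...,2]>.006)&(T[...,0]>.0)&(T[...,0]<.21)&(abs(T[...,1])<.1)
n,l,st,c=cv2.connectedComponentsWithStats(m.astype(np.uint8))
for i in range(1,n):
    if st[i,4]>15: print(c[i].round(),st[i,4],T[l==i].min(0).round(3),T[l==i].max(0).round(3))
cv2.imwrite('pics/d28.png',np.vstack([cv2.resize(cv2.imread('pics/scene28.png')[140:330,180:480],(600,380)),]))
for a in ('side0','side28'):pass
```

```text
[ 0.4581665  -0.34110575  0.23839342] [-0.15826838  1.61338129 -1.08015928] 0.46710046827199453 31.6
((-135.77590942382812, 2.8183441162109375), (103.02734375, 121.76971435546875), 0.13279104232788086)
rim plane [0.01080286 0.00336591 0.08594072]
[163. 147.] 61 [ 0.066 -0.038  0.016] [ 0.076 -0.02   0.026]
[155. 154.] 25 [ 0.091 -0.024  0.021] [ 0.098 -0.009  0.025]
[165. 158.] 32 [ 0.06  -0.015  0.021] [ 0.079 -0.004  0.025]
[156. 177.] 80 [0.096 0.016 0.006] [0.112 0.034 0.025]
[162. 190.] 105 [0.084 0.037 0.012] [0.099 0.057 0.025]
```

View pics/wrist28.png

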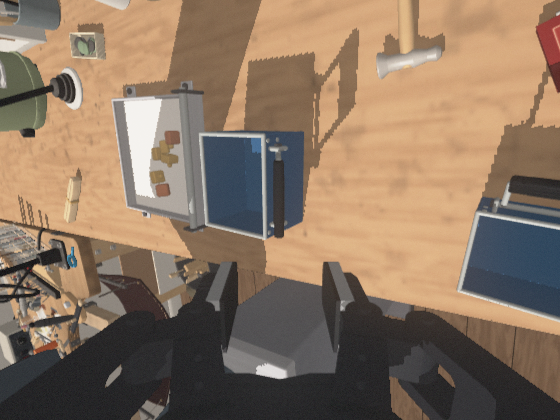

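View pics/side28.png

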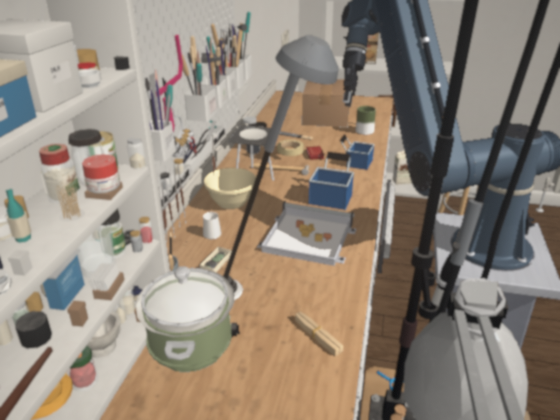

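The wrist view shows the bin upright at (255,185) with empty jaws clear of it, and six heads in the tray around (163,165). The side view shows the beaker, card tray, hammer and clamp where they started. I'll hand in.

```bash
python3 -c "
from h import *
print(job.sign_off())"
```

```text
the job is handed in; nothing more can be done
None
```

The bin is emptied: all six feeder heads are in the tray, and the bin stands upright and released on its own side of the rail. I handed the job in at about 32 s; no verdict was reported.

**What I did:** I gripped the larger blue bin by its bail and slid it square against the rail, with the pouring wall about 10 mm short of the rail's axis and within about 0.5°. I then rolled it over the rail to a measured 118° and brought it back the same way.

**Last checks:**
- **Heads:** two copper and four brass could be counted in the tray. The colour mask put them 60–112 mm past the rail and within 60 mm of its middle. It separated only five blobs, because two of the touching brass heads merged.
- **Bin:** its centre is about 136 mm behind the rail and its tilt is about 0.01 rad. The gripper is clear of it.
- **Bystanders:** the beaker, card tray, hammer and clamp look unmoved in the side picture; I did not measure them again.

**What did not go to plan:**
- **First grasp:** it closed on nothing, because the real fingertips sit about 26 mm behind the reported tool point. I corrected for that and the second grasp held.
- **Return roll:** the bin was pressed hard twice, with about 12 N at the rail and 25 N at the bench. I relieved both by lifting and replanning.

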